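Unclip a module from a sprung rail

TASK

Take the tall module off the bench rail and set it down, standing upright, on the floor of the steel parts tray (put it down, do not drop it). The two bars that hold its foot look alike, but one is fixed and the other is sprung: feel which one gives when the module is pushed against it, push it that way until its foot clears the fixed bar, swing that freed edge up and lift the module off. Leave the low module clipped in its place and do not disturb the canister, the eyepiece and the slide box.

Things in the scene. Friction and masses are not known exactly. Their poses are not given: they have to be found in the camera images.
- tall_module: The module to take: grey plastic box clipped on the rail, 75 mm tall, 0.10 to 0.20 kg. Origin at the centre of the underside of its foot; z up, x across the rail, y along it. Foot: plate 60 (x) x 34 (y) x 5 mm; above it a body 40 (x) x 30 (y) mm up to z = 42 mm, then the head. Clipped in, it has 0.6 mm play in x each way and 1.2 mm upward; it can slide along the rail.
- tall_head (a point): Centre of the tall module's head, 57 mm above the underside of its foot. The head is 28 (x) x 30 (y) mm, from 42 to 72 mm above the underside, with a 2 mm black strip on top; grip it on its two flat y faces, 30 mm apart. Same axes as the module.
- low_module: The other module, to be left: same foot and material but only 30 mm tall, body 40 (x) x 32 (y) mm; same origin and axes. Which of the two is nearer which end of the rail varies; their centres are 70 to 110 mm apart.
- rail: Fixed bench rail on a grey base plate 130 (x) x 210 (y) x 8 mm. Origin at the centre of the plate's underside; x across the rail, y along it, z up. The feet rest on a flat seat at z = 16 mm, between end stops at y = -95 and +95 mm (22 mm high) and between two like bars of T section along y, 180 mm long, centred at x = -33.6 and +33.6 mm.
- rail_seat (a point): Middle of the seat, 16 mm above the rail's origin. Each bar has a 6 mm upright web and a head 17.2 mm wide, from 6.2 to 11.2 mm above the seat, hooked 5 mm over the foot's edge with a flat underside, so a straight pull does not free a module. One bar (either) is fixed; the other slides along x, up to 8 mm outward, against a spring of 1.5 N per mm.
- tray: Fixed open steel tray 150 (x) x 120 (y) x 22 mm, walls and floor 4 mm thick. Origin at the centre of its underside; x and y along its sides. Rail and tray may change sides.
- lens_can: grey screw canister with a black cap, 38 mm diameter, 54 mm tall, standing; origin at the centre of its underside. A bystander.
- eyepiece: black spare eyepiece, 39 mm diameter, 42 mm tall, standing; origin at the centre of its underside. A bystander.
- slide_box: small closed box of glass slides, 30 x 82 x 36 mm (its own x, y, z), lying; origin at the centre of its underside. A bystander.
Not all that is in view belongs to the job. What is shaped like the tall_module but brown is not meant.

How it is judged:
By the outcome, as a careful person would: the job done as asked, in the order asked, and still so for the second after the job is handed in, with the robot touching nothing.
It also fails if it takes over 48 s, if anything falls off the work surface, if the arm or the gripper's body presses on something with over 40 N, if the wrist force passes 120 N, or if a joint passes its speed limit or range.

ROBOT

A 6-joint arm with a two-finger parallel gripper is mounted at the origin on a cart in front of the work surface, level with it; the furniture and walls round the work are solid. World frame = base frame: x ahead of the robot, y to its left, z up, the work surface at z = 0. Lengths are in m, angles in rad, forces in N, time in s.
With the tool pointing down it reaches from about 0.375 to 0.975 m from the base axis. Payload 3.8 kg.
Tool frame: the origin (TCP) lies midway between the tips of the shut fingers; the grasp point (between the pads) lies 19 mm behind it; x points along the fingers, y is the direction in which the jaws open and shut, and the axes are right-handed (so a half turn about x gives the same grasp; the last joint's range is limited). The gripper opens to 85 mm and grips with 20 to 120 N. Pads are 22 mm wide; open, the fingers measure 114 mm over their backs; the gripper's body (76 mm by 85 mm) begins 54 mm behind the grasp point. The pads swing forward as they close: fully open they stand 13 mm farther back than shut.
Start: joints at [-0.037, 0.264, 1.604, -0, 1.274, -0.037], TCP at [0.675, -0, 0.193] pointing down, gripper open.
Joint ranges: [-2.63, 2.63], [-0.94, 2.18], [0.31, 2.57], [-1.31, 4.45], [0, 2.66], [-2.55, 2.55]. Speed limits (rad/s): [2.57, 2.57, 3.14, 3.14, 3.14, 3.14].

INTERFACE

Orientations are given as a rotation vector (axis times angle).
In Python, from workcell import read_state, read_camera, get_calibration, finish_job gives the robot as it stands. The module is installed in compiled form; this text tells all that it offers.
- The arm moves only by the shell command python3 -m creep 'ROWS' [FORCE]. ROWS is JSON, a list of rows, each a list of 3 entries, a list of its own where there are three numbers: the closure in counts, from 0 (fully open) to 255 (shut), then the shift along the world's x, y, z in mm, then the turn about the world's z in rad. In form: [[hand, [tx, ty, tz], spin], ...]. A call has exactly 8 rows; each row shifts and turns the commanded pose from where the row before left it; what a row does not reach is not made up. A row lasts 1/12 s, in which the tool goes at most 41.7 mm and 7.16 degrees, less where a joint would pass 70% of its speed; a pose out of reach is approached as far as the arm can. A call is refused whole if a number of a shift passes 41.7 or a number of a turn 0.125, either way. A call with a gripper value outside its range is refused whole. The fingers move at their own pace and stop on an object; FORCE is the grip in N (left out, the last holds). Time passes only in rows, so rows that do not move let the fingers close, or fill a call up. It gives the time, the measured TCP pose, the force and the opening at its end, in the units of the state.
- read_state(): the state, without advancing time (a new reading comes with each control period).
- read_camera(name): name is "scene" or "side" or "wrist"; returns (picture, depth): 400x640x3 uint8, blue, green, red; 400x640 float32, m along the optical axis (not along the pixel's ray), 0 where there is no reading.
- get_calibration(name): a dict with "K" (3x3 intrinsics, pixels), "eye" and "orientation" of the camera in the world. Camera axes: x right, y down, z forward; pixel columns grow to the right and rows downward; lengths in m; the calibration is good to about 2 mm. A picture is of the moment at which its call begins: read the wrist's pose just before it. get_calibration takes no time and is no camera call; for the wrist camera it gives the pose at the moment of the call.
- finish_job(): hands the job in, once; it reports no verdict.
The state is a dict: "time": time; "q": joint angles; "joint_vel": joint speeds; "joint_torque": joint torques, N m; "tool_pos": TCP position; "tcp_rot": TCP orientation; "wrist_force": force on the tool from outside, world axes, zero at the start; "torque": the same for the moment, N m; "width": opening from 0.0 (shut) to 1.0 (fully open).
Only numpy, scipy, OpenCV 4.12 (cv2) and the standard library are available. Lean on these libraries where they do the work, as an engineer would, in place of code of your own. Each camera call takes 0.05 s, during which the arm holds its last target.

## Working session

There is one attempt and no reset: what is moved stays moved. The work goes in short steps, Python scripts to look and compute and a shell command to move; the robot and the scene stay as the last step left them, time stands still between calls to the robot, and variables do not carry over. Pictures are saved under pics/ and viewed, and the job is handed in when it is done.

```bash
mkdir -p pics; ls
python3 - <<'E'
from workcell import *
import cv2
s=read_state();print(s)
for n in("scene","side","wrist"):
    c=get_calibration(n);print(n,c)
    p,d=read_camera(n);cv2.imwrite(f"pics/{n}0.png",p)
    import numpy as np;np.save(f"pics/{n}0.npy",d)
E
```

```text
pics
{'time': 0.0, 'q': array([-3.69194834e-02,  2.64765825e-01,  1.60534567e+00,  1.89268237e-05,
        1.27368097e+00, -3.69156049e-02]), 'joint_vel': array([-0.00048359,  0.00157931, -0.00045625,  0.00068595,  0.00036973,
       -0.00089192]), 'joint_torque': array([ 6.10465631e-04, -5.15121067e+01, -3.67308676e+01, -4.07824507e-05,
        1.31324201e-02,  1.46811578e-05]), 'tool_pos': array([6.74205657e-01, 2.13335001e-05, 1.91468863e-01]), 'tcp_rot': array([ 1.20823979,  1.21088643, -1.21077778]), 'wrist_force': array([-0.05759142, -0.14085482,  0.83138411]), 'torque': array([-0.0122007 ,  0.00608164,  0.02754083]), 'width': 1.0003690698696082}
scene {'K': array([[424.96408143,   0.        , 320.38384551],
       [  0.        , 424.96408143, 204.39227512],
       [  0.        ,   0.        ,   1.        ]]), 'eye': array([0.28442338, 0.47584734, 0.7148622 ]), 'orientation': array([-0.72268554,  2.67598059, -1.03759137])}
side {'K': array([[461.31557778,   0.        , 327.8822621 ],
       [  0.        , 461.31557778, 201.15238056],
       [  0.        ,   0.        ,   1.        ]]), 'eye': array([1.0142066 , 0.1131078 , 0.77724645]), 'orientation': array([-1.64196574, -2.13369301,  0.69784452])}
wrist {'K': array([[289.37640376,   0.        , 316.87493405],
       [  0.        , 289.37640376, 196.48767416],
       [  0.        ,   0.        ,   1.        ]]), 'eye': array([0.67591316, 0.08513711, 0.37246676]), 'orientation': array([ 2.80573868e+00, -4.94729277e-04, -2.62738887e-03])}
```

View pics/scene0.png

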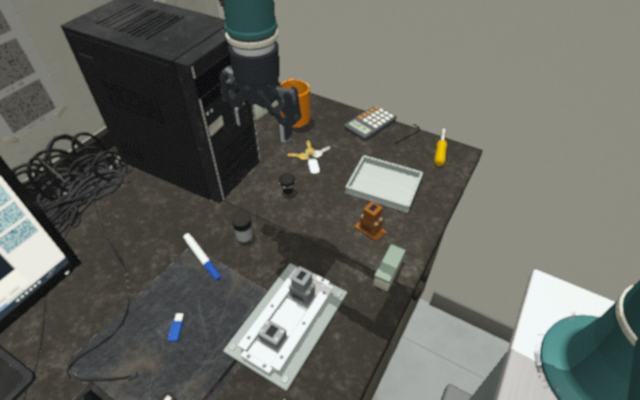

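View pics/side0.png

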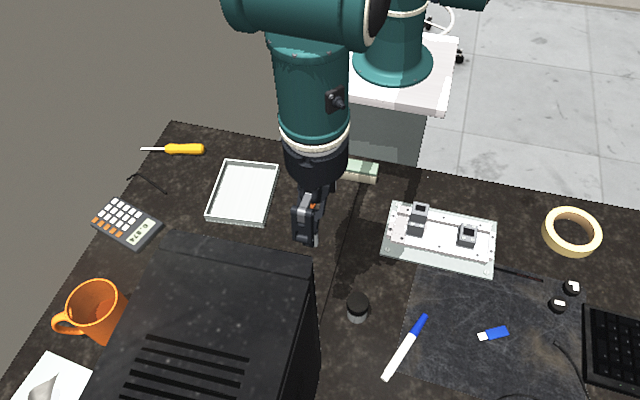

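View pics/wrist0.png

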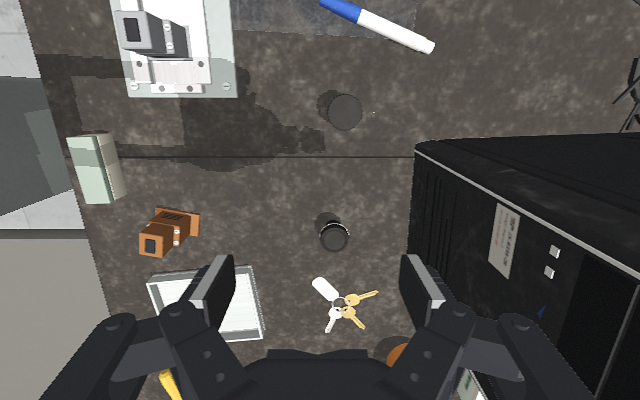

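The scene view shows:
- Tall grey module at scene (303,283), side (418,215), wrist (150,32).
- Low module at scene (271,333), side (467,233).
- Brown look-alike at scene (371,218), wrist (165,235), which is not meant.
- Tray at scene (385,183).
- Canister at scene (243,230), eyepiece at (287,184), slide box at (390,267).

Candidates for the tall module are the grey one at (303,283), the low grey one at (271,333) and the brown one at (371,218). I choose the first and will check it in a close crop.

Run:
```python
import cv2,numpy as np
a=cv2.imread("pics/scene0.png")[250:400,210:360];b=cv2.imread("pics/side0.png")[190:290,370:510]
cv2.imwrite("pics/c1.png",cv2.resize(a,(600,600),interpolation=cv2.INTER_CUBIC))
cv2.imwrite("pics/c2.png",cv2.resize(b,(784,560),interpolation=cv2.INTER_CUBIC))
```

```text
(no output)
```

View pics/c1.png

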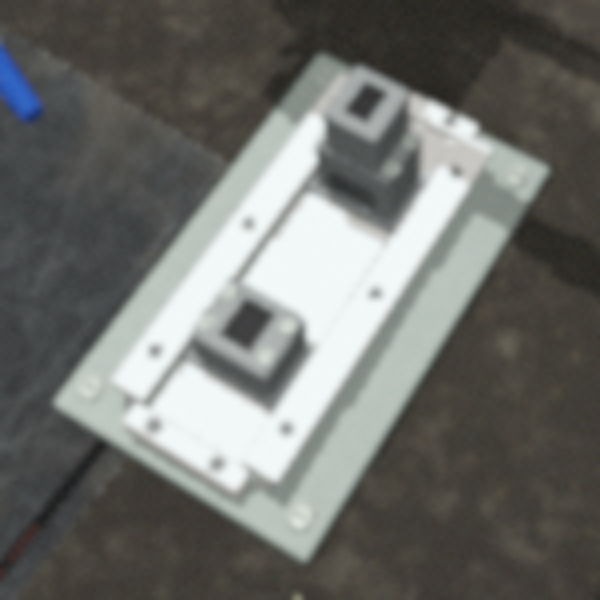

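View pics/c2.png

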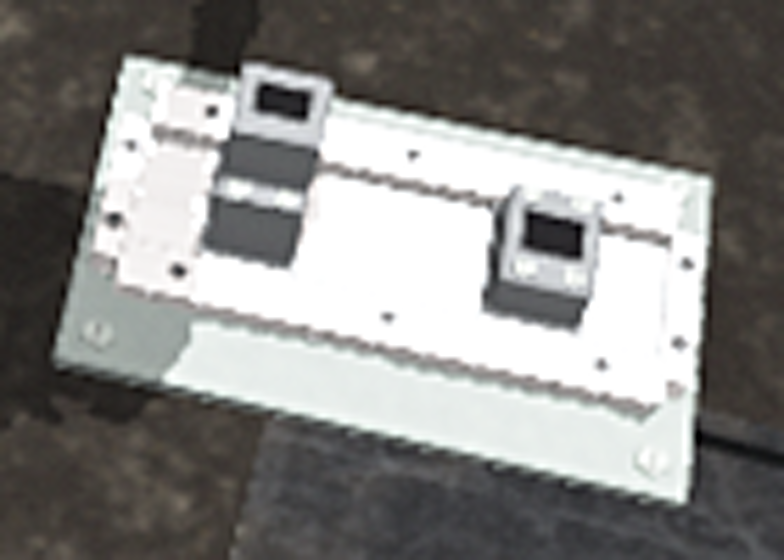

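```bash
cat > h.py <<'E'
import numpy as np,cv2
from scipy.spatial.transform import Rotation as R
def ray(c,u,v):
    d=R.from_rotvec(c["orientation"]).as_matrix()@np.linalg.inv(c["K"])@[u,v,1.]
    return c["eye"],d
def plane(c,u,v,z):
    e,d=ray(c,u,v);return e+d*(z-e[2])/d[2]
def two(c1,p1,c2,p2):
    e1,d1=ray(c1,*p1);e2,d2=ray(c2,*p2)
    A=np.stack([d1,-d2],1);t=np.linalg.lstsq(A,e2-e1,rcond=None)[0]
    a=e1+t[0]*d1;b=e2+t[1]*d2;return (a+b)/2,np.linalg.norm(a-b)
E
python3 - <<'E'
from h import *
from workcell import *
S=get_calibration("scene");D=get_calibration("side");W=get_calibration("wrist")
np.set_printoptions(precision=4,suppress=True)
fs=lambda x,y:(210+x/4,250+y/4)
fd=lambda x,y:(370+x/5.6,190+y/5.6)
for n,c,f,P in(("side",D,fd,[(124,57),(713,178),(688,503),(55,360)]),("scene",S,fs,[(322,52),(550,170),(308,560),(55,403)])):
    X=np.array([plane(c,*f(*p),.008) for p in P]);print(n,X[:,:2].tolist())
    r=cv2.minAreaRect(X[:,:2].astype(np.float32)*1000);print(r)
print("strip",two(S,fs(368,100),D,fd(283,101)), plane(S,*fs(368,100),.089),plane(D,*fd(283,101),.089))
print("low strip",two(S,fs(245,324),D,fd(553,233)))
# tray
a=cv2.imread("pics/scene0.png");
for n,c,P in(("scene",S,[(345,183),(366,157),(423,174),(409,208)]),("side",D,[(221,159),(279,164),(270,224),(205,219)])):
    X=np.array([plane(c,*p,.022) for p in P]);print(n,X.tolist());print(cv2.minAreaRect(X[:,:2].astype(np.float32)*1000))
for n,p,z in(("can",(243,222),.054),("eye",(287,178),.042),("brown",(373,210),.075)): print(n,plane(S,*p,z))
for p in[(397,247),(405,251),(389,271),(377,266)]:print("slide",plane(S,*p,.036))
print(R.from_rotvec(read_state()["tcp_rot"]).as_matrix())
E
```

```text
side [[0.4523772250392809, 0.08435026969725189], [0.45234228301004453, 0.29418469052221086], [0.5820652886877478, 0.2934282614916692], [0.5821095840941868, 0.08488687408356414]]
((517.2259521484375, 189.27825927734375), (129.73239135742188, 209.83438110351562), 0.009541166946291924)
scene [[0.5751208781833183, 0.08438009973328403], [0.4456939943198762, 0.08635082946862088], [0.4469509797359347, 0.2936681711103406], [0.5758747309059302, 0.29360516418244265]]
((510.78167724609375, 189.225830078125), (209.22645568847656, 129.43312072753906), 89.79354858398438)
strip (array([0.5128, 0.1394, 0.0855]), np.float64(0.0021068017307950787)) [0.5111 0.1402 0.089 ] [0.516  0.1401 0.089 ]
low strip (array([0.5139, 0.236 , 0.044 ]), np.float64(8.659310929535871e-05))
scene [[0.5811035483777538, -0.15828580311176454, 0.02200000000000002], [0.5789271787217126, -0.2644718772262886, 0.02200000000000002], [0.43623709113541975, -0.2783794459085507, 0.02200000000000002], [0.4238561886036406, -0.1607046437283305, 0.02200000000000002]]
((503.38623046875, -218.4139404296875), (157.26597595214844, 117.85131072998047), 0.8812758326530457)
side [[0.446881388343907, -0.29259411781217465, 0.02200000000000002], [0.4290998653456538, -0.1662645260225144, 0.02200000000000002], [0.5781343366203375, -0.13441052028210593, 0.02200000000000002], [0.5992750070657169, -0.2624056550796888, 0.02200000000000002]]
((512.5078735351562, -213.50234985351562), (159.48916625976562, 129.6633758544922), 11.204957962036133)
can [0.6931 0.0745 0.054 ]
eye [ 0.6935 -0.0875  0.042 ]
brown [ 0.4738 -0.0702  0.075 ]
slide [ 0.4022 -0.0387  0.036 ]
slide [ 0.3847 -0.0376  0.036 ]
slide [0.393  0.0211 0.036 ]
slide [0.4174 0.0223 0.036 ]
[[-0.0018  1.      0.    ]
 [ 0.0001  0.     -1.    ]
 [-1.     -0.0018 -0.0001]]
```

The crop confirms it: the module with the tall stepped head, at scene (302,275), is grey, and the low one is at (271,331). The rail lies along world y and is centred at about (0.514, 0.189). I'll move above the head and turn the jaws along y.

```bash
python3 -m creep '[[0,[-20,17.5,0],-0.1],[0,[-20,17.5,0],-0.1],[0,[-20,17.5,0],-0.1],[0,[-20,17.5,0],-0.1],[0,[-20,17.5,0],-0.1],[0,[-20,17.5,0],-0.1],[0,[-20,17.5,0],-0.1],[0,[-21,17.5,0],-0.1]]' 30
python3 -m creep '[[60,[0,0,0],-0.1],[60,[0,0,0],-0.1],[60,[0,0,0],-0.1],[60,[0,0,0],-0.1],[60,[0,0,0],-0.1],[60,[0,0,0],-0.1],[60,[0,0,0],-0.1],[60,[0,0,0],-0.07]]'
python3 - <<'E'
from workcell import *
from h import *
s=read_state();print(s['time'],s['q'],s['tool_pos'],s['wrist_force'],s['width']);print(R.from_rotvec(s['tcp_rot']).as_matrix().round(3))
p,d=read_camera("wrist");cv2.imwrite("pics/w1.png",p);np.save("pics/w1.npy",d)
p,d=read_camera("scene");cv2.imwrite("pics/s1.png",p)
E
```

```text
time: 0.82
tool_pos: [0.5127, 0.1406, 0.1924]
tcp_rot: [1.773, 0.714, -1.773]
wrist_force: [0.5, 0.0, 0.4]
width: 0.998
time: 1.48
tool_pos: [0.5137, 0.14, 0.1924]
tcp_rot: [-2.219, 0.004, 2.22]
wrist_force: [0.8, 0.5, -0.4]
width: 0.762
1.4833 [ 2.19207054e-01 -5.90250744e-03  1.90739727e+00  1.99549282e-05
  1.24072936e+00  1.79389611e+00] [0.51365825 0.1399543  0.19241978] [ 0.80292707  0.51563289 -0.42030253] 0.762432789402926
[[-0.001 -0.004 -1.   ]
 [-0.    -1.     0.004]
 [-1.     0.     0.001]]
```

View pics/w1.png

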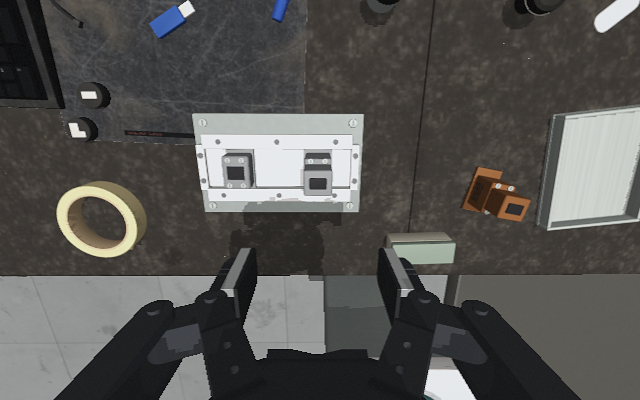

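Run:
```python
from workcell import *
from h import *
np.set_printoptions(precision=4,suppress=True)
W=get_calibration("wrist");print(W['eye'])
p=cv2.imread("pics/w1.png");d=np.load("pics/w1.npy")
cv2.imwrite("pics/w1c.png",cv2.resize(p[100:225,180:380],(800,500),interpolation=cv2.INTER_CUBIC))
print("strip",plane(W,318,183,.089), plane(W,235.5,172,.044))
for q in[(318,183),(235,172)]: 
    z=d[q[1],q[0]];e,r=ray(W,*q);print(z,e+r*z)
print([plane(W,*q,.008) for q in[(192,114),(363,114),(360,210),(205,213)]])
print("tray",[plane(W,*q,.022) for q in[(554,114),(539,229)]])
```

```text
[0.5999 0.1403 0.3733]
strip [0.5156 0.1388 0.089 ] [0.5157 0.2351 0.044 ]
0.29562408 [0.5157 0.1388 0.0896]
0.33571813 [0.5164 0.2349 0.0468]
[array([0.579 , 0.2916, 0.008 ]), array([0.5789, 0.0837, 0.008 ]), array([0.4533, 0.0812, 0.008 ]), array([0.449 , 0.2923, 0.008 ])]
tray [array([ 0.5797, -0.1377,  0.022 ]), array([ 0.4314, -0.1576,  0.022 ])]
```

View pics/w1c.png

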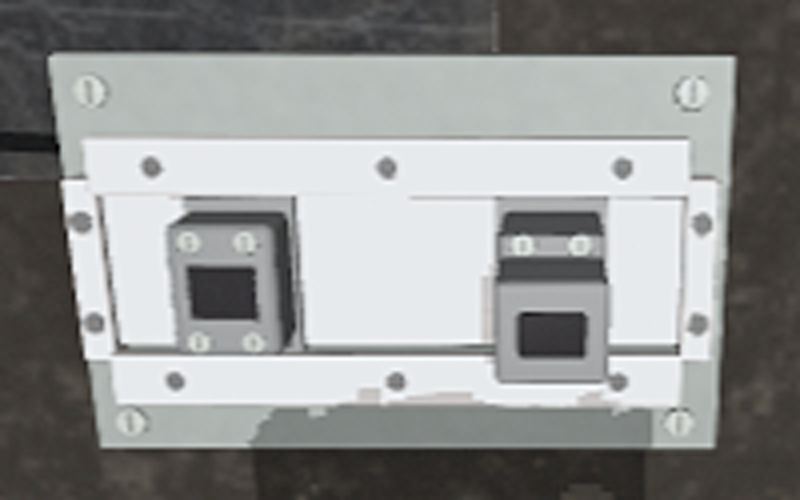

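```bash
python3 -m creep '[[60,[0.5,-1,-20],0],[60,[0.5,0,-20],0],[60,[0,0,-20],0],[60,[0,0,-20],0],[60,[0,0,-20],0],[60,[0,0,-20],0],[60,[0,0,-15],0],[60,[0,0,-5],0]]' 40
python3 - <<'E'
from workcell import *
from h import *
p,d=read_camera("scene");cv2.imwrite("pics/s2.png",cv2.resize(p[230:400,200:400],(800,680))[:600])
p,d=read_camera("wrist");cv2.imwrite("pics/w2.png",p)
E
```

```text
time: 2.25
tool_pos: [0.5124, 0.1384, 0.0497]
tcp_rot: [2.214, 0.002, -2.225]
wrist_force: [-0.8, 0.8, -0.7]
width: 0.766
```

View pics/s2.png

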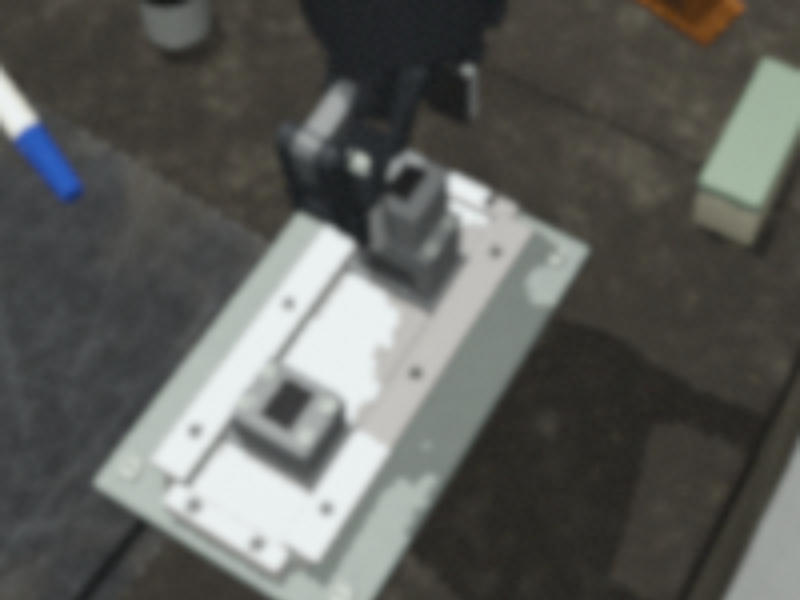

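View pics/w2.png

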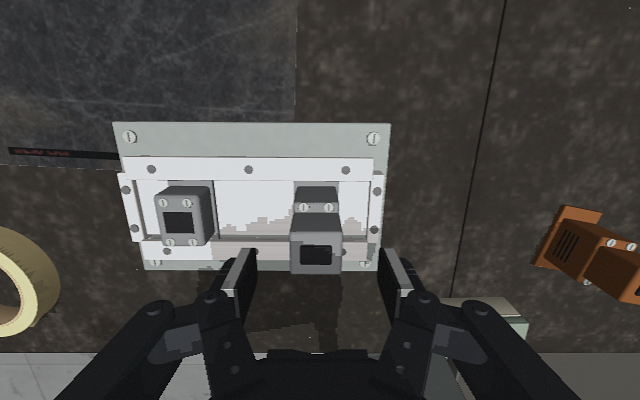

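Run:
```python
from workcell import *
from h import *
s=read_state();print(s['tool_pos'],s['width'])
W=get_calibration("wrist");M=R.from_rotvec(W["orientation"]).as_matrix()
for P in(s['tool_pos'],s['tool_pos']+[0,0,.019],s['tool_pos']+[0,0.03,.0],s['tool_pos']+[0,0.03,.006],s['tool_pos']+[0.011,0.033,.01],s['tool_pos']+[-.011,0.033,.01],[.5145,.139,.091],[.5145-.014,.139,.089],[.5145+.014,.139,.089]):
    c=M.T@(np.array(P)-W['eye']);print(np.round(P,3),(W['K']@c/c[2])[:2])
print(plane(W,316,254,.089))
```

```text
[0.51364477 0.13868277 0.05143529] 0.7642364316078882
[0.514 0.139 0.051] [317.08226233 228.43861528]
[0.514 0.139 0.07 ] [317.15904299 241.64453185]
[0.514 0.169 0.051] [273.47857624 228.41706824]
[0.514 0.169 0.057] [272.22507095 232.32370541]
[0.525 0.172 0.061] [265.8121761  219.66344593]
[0.503 0.172 0.061] [267.68927077 249.86783355]
[0.514 0.139 0.091] [316.69594363 257.89970047]
[0.5   0.139 0.089] [316.66191296 277.12131102]
[0.528 0.139 0.089] [316.72269512 233.68258725]
[0.51579826 0.13939107 0.089     ]
```

Run:
```python
from workcell import *
from h import *
W=get_calibration("wrist")
p,d=read_camera("wrist");cv2.imwrite("pics/w3.png",cv2.resize(p[190:340,200:430],(800,522),interpolation=cv2.INTER_CUBIC))
for q in[(252,252),(250,260),(245,270),(240,285),(235,300),(384,254),(390,270),(398,285),(317,255),(300,262),(230,300)]:
    z=d[q[1],q[0]];e,r=ray(W,*q);print(q,(e+r*z).round(4))
```

```text
(252, 252) [0.5249 0.172  0.1024]
(250, 260) [0.5238 0.1718 0.1082]
(245, 270) [0.5244 0.172  0.1178]
(240, 285) [0.5234 0.1719 0.1275]
(235, 300) [0.5203 0.1728 0.1333]
(384, 254) [0.5264 0.1059 0.107 ]
(390, 270) [0.5265 0.1063 0.1209]
(398, 285) [0.5264 0.1055 0.1316]
(317, 255) [0.5156 0.1388 0.0897]
(300, 262) [0.5111 0.1484 0.0897]
(230, 300) [0.5221 0.1741 0.1356]
```

View pics/w3.png

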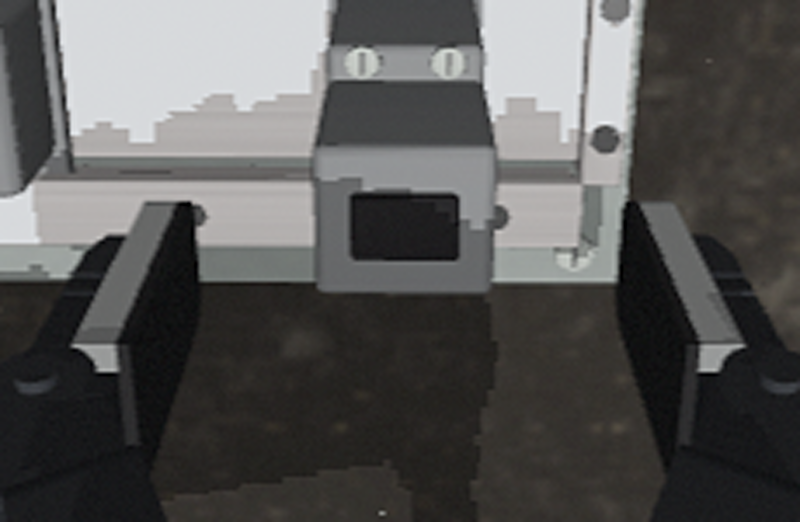

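Run:
```python
from workcell import *
from h import *
S=get_calibration("scene");M=R.from_rotvec(S["orientation"]).as_matrix()
p,d=read_camera("scene")
for P in([.525,.172,.102],[.503,.172,.102],[.525,.172,.06],[.503,.172,.06],[.514,.139,.089],[.514,.105,.1]):
    c=M.T@(np.array(P)-S['eye']);print(P,(S['K']@c/c[2])[:2].round(1))
c=p[250:310,255:345]
cv2.imwrite("pics/s3.png",cv2.resize(c,(800,533),interpolation=cv2.INTER_CUBIC))
for q in[(278,268),(285,270),(285,280),(287,288),(280,285)]:
    z=d[q[1],q[0]];e,r=ray(S,*q);print(q,(e+r*z).round(4))
```

```text
[0.525, 0.172, 0.102] [284.7 281.2]
[0.503, 0.172, 0.102] [295.9 286.9]
[0.525, 0.172, 0.06] [286.1 294.1]
[0.503, 0.172, 0.06] [296.7 299.8]
[0.514, 0.139, 0.089] [301.  273.8]
[0.514, 0.105, 0.1] [311.  256.2]
(278, 268) [0.5075 0.2065 0.1988]
(285, 270) [0.5022 0.1975 0.186 ]
(285, 280) [0.5019 0.2003 0.1629]
(287, 288) [0.5111 0.1855 0.1112]
(280, 285) [0.5105 0.203  0.1453]
```

View pics/s3.png

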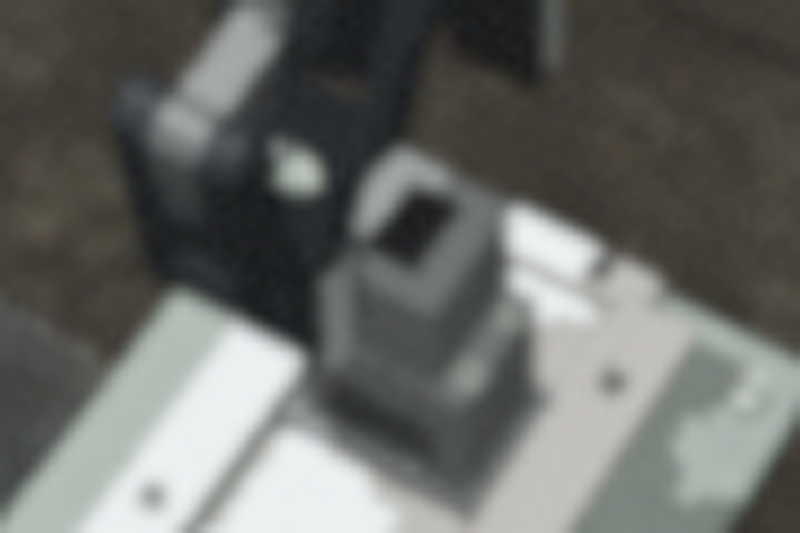

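Run:
```python
from workcell import *
from h import *
s=read_state();print(s['tool_pos'],s['q'],s['time'])
W=get_calibration("wrist");print(W['eye']-s['tool_pos'])
p,d=read_camera("wrist")
for q in[(320,352),(320,370),(270,355),(370,355),(320,390),(257,248),(257,251),(256,255),(254,258),(252,265)]:
    z=d[q[1],q[0]];e,r=ray(W,*q);print(q,z,(e+r*z).round(4))
D=get_calibration("side");p,d=read_camera("side")
cv2.imwrite("pics/d3.png",cv2.resize(p[150:290,360:520],(640,560),interpolation=cv2.INTER_CUBIC))
M=R.from_rotvec(D["orientation"]).as_matrix()
for P in([.525,.172,.102],[.503,.172,.102],[.525,.172,.06],[.503,.172,.06],[.525,.105,.06],[.525,.105,.1]):
    c=M.T@(np.array(P)-D['eye']);u=(D['K']@c/c[2])[:2];print(P,u.round(1),(u-[360,150])*4)
```

```text
[0.51566617 0.1391564  0.05357575] [2.16940981e-01 1.28993793e-01 2.03947788e+00 2.95210088e-06
 9.72057498e-01 1.78613377e+00] 2.45
[0.08595511 0.00037499 0.18100843]
(320, 352) 0.30608517 [ 0.346   0.1358 -0.0008]
(320, 370) 0.08258041 [0.5278 0.1385 0.1728]
(270, 355) 0.08825767 [0.527  0.1537 0.167 ]
(370, 355) 0.58115596 [ 0.1108  0.032  -0.2103]
(320, 390) 0.07697333 [0.5278 0.1386 0.1787]
(257, 248) 0.23405984 [0.4856 0.1877 0.027 ]
(257, 251) 0.23543966 [0.4826 0.1879 0.0266]
(256, 255) 0.23617838 [0.4792 0.1889 0.027 ]
(254, 258) 0.15134108 [0.5217 0.1722 0.1021]
(252, 265) 0.1467469 [0.5207 0.1722 0.1073]
[0.525, 0.172, 0.102] [438.9 211.7] [315.71954487 246.62078716]
[0.503, 0.172, 0.102] [440.5 201.8] [321.97088746 207.19710278]
[0.525, 0.172, 0.06] [434.8 224.5] [299.27587848 298.08170103]
[0.503, 0.172, 0.06] [436.4 214.9] [305.5130942  259.49263561]
[0.525, 0.105, 0.06] [398.7 216.9] [154.65732354 267.55202449]
[0.525, 0.105, 0.1] [401.1 204.5] [164.37178138 218.08829704]
```

View pics/d3.png

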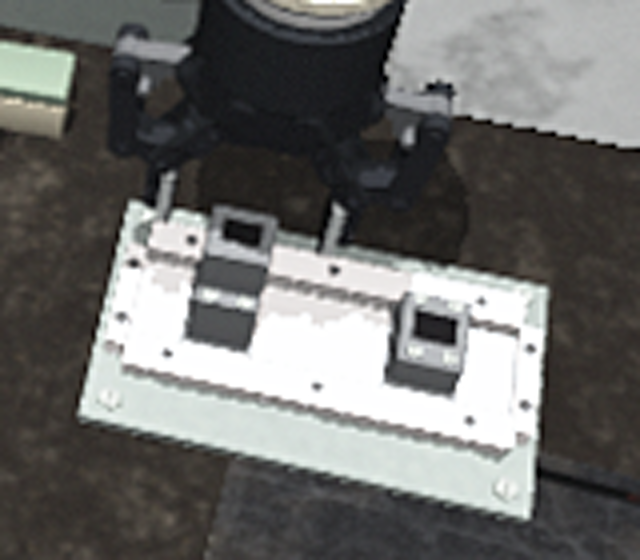

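All three views put the finger tips at z≈0.10, about 40 mm above the reported TCP. Wrist depth gives 0.102, and the side crop shows the tip at (333,250). I'll trust the pictures and go down in small steps, watching the force.

```bash
python3 -m creep '[[60,[0,0,-4],0],[60,[0,0,-4],0],[60,[0,0,-4],0],[60,[0,0,-4],0],[60,[0,0,-4],0],[60,[0,0,0],0],[60,[0,0,0],0],[60,[0,0,0],0]]' 40
python3 - <<'E'
from workcell import *
from h import *
s=read_state();print(s['tool_pos'],s['q'],s['time'],s['wrist_force'])
W=get_calibration("wrist");print(W['eye'])
p,d=read_camera("wrist");cv2.imwrite("pics/w4.png",cv2.resize(p[190:340,200:430],(800,522),interpolation=cv2.INTER_CUBIC))
for q in[(252,252),(250,260),(317,255),(240,285)]:
    z=d[q[1],q[0]];e,r=ray(W,*q);print(q,(e+r*z).round(4))
p,d=read_camera("side")
cv2.imwrite("pics/d4.png",cv2.resize(p[150:290,360:520],(640,560),interpolation=cv2.INTER_CUBIC))
s=read_state();print(s['tool_pos'],s['q'],s['time'],s['wrist_force'])
E
```

```text
time: 3.22
tool_pos: [0.515, 0.139, 0.0327]
tcp_rot: [2.221, 0.001, -2.221]
wrist_force: [-0.4, 0.7, 0.9]
width: 0.764
[0.5149738  0.13898715 0.03267913] [ 2.16916389e-01  1.55338778e-01  2.05435717e+00 -7.13807607e-06
  9.32101456e-01  1.78691777e+00] 3.2167 [-0.35169485  0.6637394   0.86221034]
[0.60113647 0.13936026 0.21356193]
(252, 252) [0.5261 0.1722 0.0838]
(250, 260) [0.5247 0.1722 0.089 ]
(317, 255) [0.5266 0.1391 0.0875]
(240, 285) [0.525  0.172  0.1095]
[0.51525813 0.13906454 0.03299946] [2.16930902e-01 1.55000981e-01 2.05404804e+00 1.42921686e-05
 9.32110109e-01 1.78692023e+00] 3.3167 [-0.03863444  0.19531661 -0.17328995]
```

View pics/w4.png

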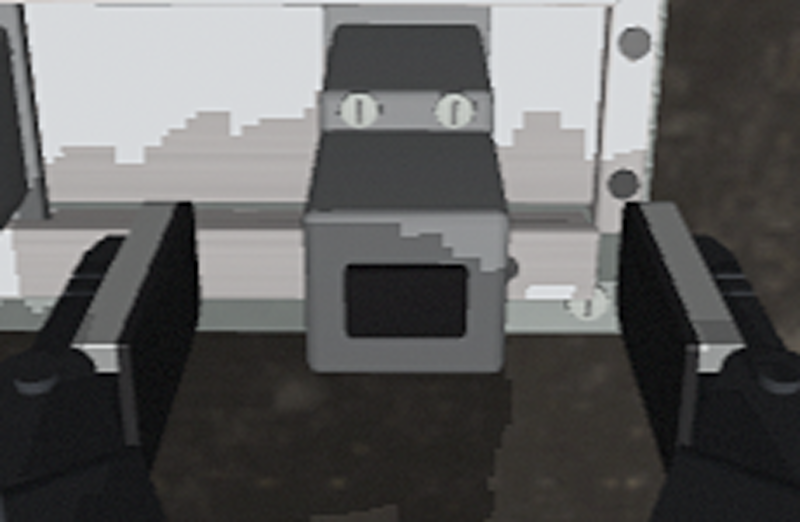

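View pics/d4.png

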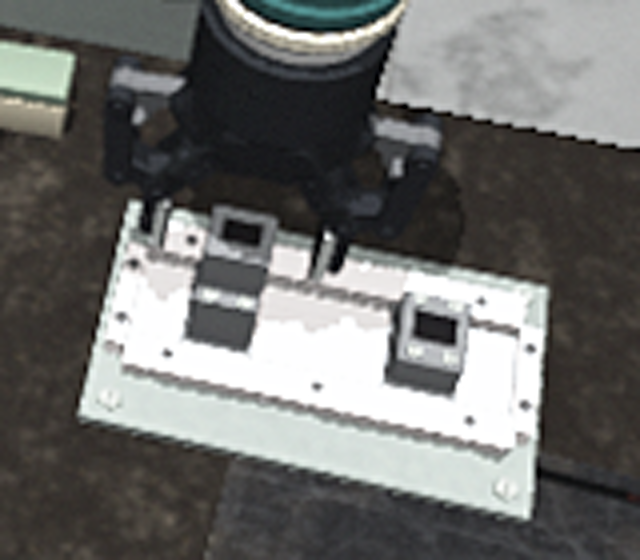

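```bash
python3 -m creep '[[60,[0,0,-5],0],[60,[0,0,-5],0],[60,[0,0,-5],0],[60,[0,0,-3],0],[100,[0,0,0],0],[100,[0,0,0],0],[120,[0,0,0],0],[120,[0,0,0],0]]' 60
python3 - <<'E'
from workcell import *
from h import *
W=get_calibration("wrist")
p,d=read_camera("wrist");cv2.imwrite("pics/w5.png",cv2.resize(p[190:340,200:430],(800,522),interpolation=cv2.INTER_CUBIC))
s=read_state();print(s['tool_pos'],s['time'],s['wrist_force'],s['width'])
p,d=read_camera("side")
cv2.imwrite("pics/d5.png",cv2.resize(p[150:290,360:520],(640,560),interpolation=cv2.INTER_CUBIC))
E
```

```text
time: 3.98
tool_pos: [0.5152, 0.1391, 0.015]
tcp_rot: [2.221, 0.001, -2.221]
wrist_force: [0.0, 0.1, 1.0]
width: 0.534
[0.51528132 0.13904789 0.01505982] 4.0333 [-0.28471041  0.38679425 -0.0118891 ] 0.5290796546259074
```

View pics/w5.png

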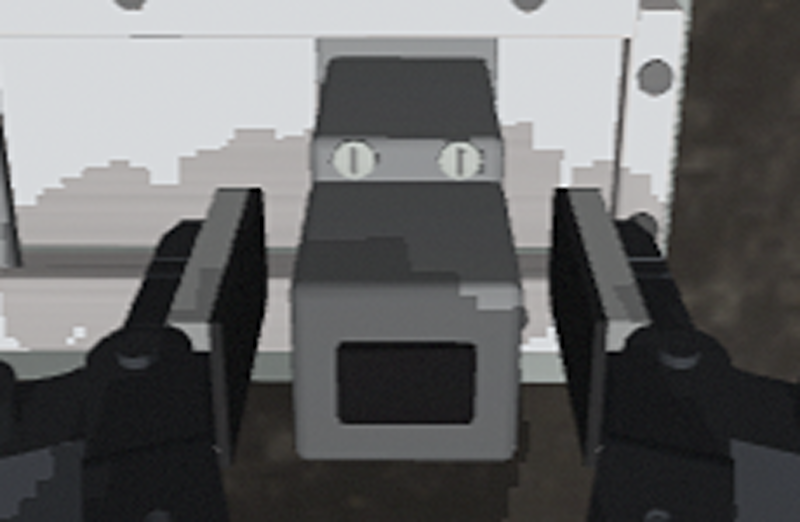

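View pics/d5.png

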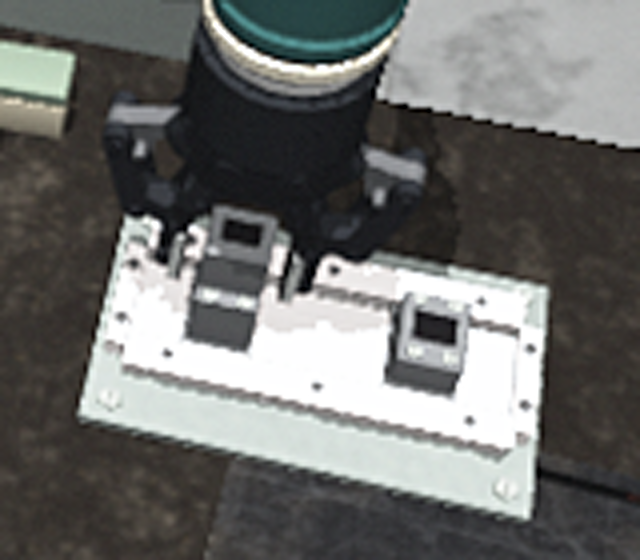

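Pads now straddle the head: wrist crop head spans columns 295-522, inside the gap 265-555. Closing.

```bash
python3 -m creep '[[150,[0,0,0],0],[160,[0,0,0],0],[170,[0,0,0],0],[180,[0,0,0],0],[190,[0,0,0],0],[200,[0,0,0],0],[200,[0,0,0],0],[200,[0,0,0],0]]' 60
python3 - <<'E'
from workcell import *
from h import *
W=get_calibration("wrist")
p,d=read_camera("wrist");cv2.imwrite("pics/w6.png",cv2.resize(p[190:340,200:430],(800,522),interpolation=cv2.INTER_CUBIC))
s=read_state();print(s['tool_pos'],s['time'],s['wrist_force'],s['torque'],s['width'])
E
```

```text
time: 4.75
tool_pos: [0.5153, 0.1391, 0.0151]
tcp_rot: [2.222, 0.001, -2.221]
wrist_force: [0.3, -0.6, 3.1]
width: 0.341
[0.51524926 0.13907263 0.01505382] 4.8 [-0.07765634  0.11236378  3.25605717] [ 0.02238757  0.04047592 -0.00255858] 0.3445025338882384
```

View pics/w6.png

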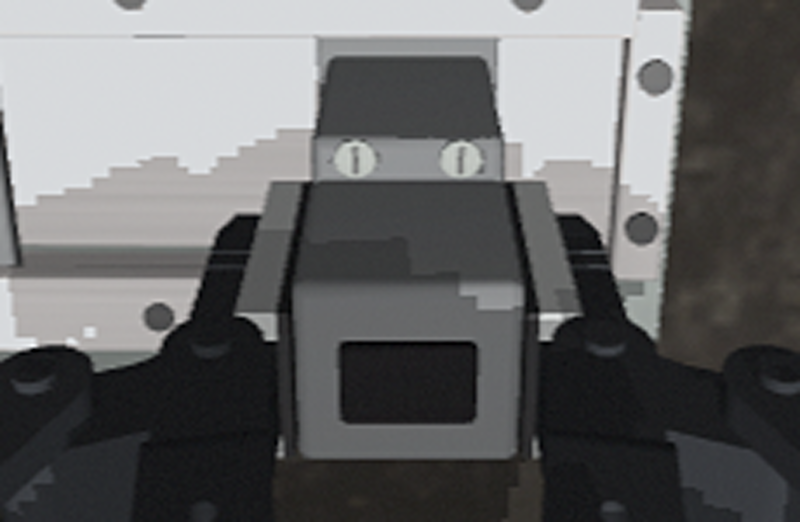

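Gripped on the y faces (width 0.344 ≈ 29 mm). Now feel +x.

```bash
python3 -m creep '[[200,[0.5,0,0],0],[200,[0.5,0,0],0],[200,[0.5,0,0],0],[200,[0.5,0,0],0],[200,[0.5,0,0],0],[200,[0,0,0],0],[200,[0,0,0],0],[200,[0,0,0],0]]' 60
python3 - <<'E'
from workcell import *
s=read_state();print(s['tool_pos'],s['wrist_force'],s['torque'])
E
python3 -m creep '[[200,[-0.7,0,0],0],[200,[-0.7,0,0],0],[200,[-0.7,0,0],0],[200,[-0.7,0,0],0],[200,[-0.7,0,0],0],[200,[-0.7,0,0],0],[200,[-0.8,0,0],0],[200,[0,0,0],0]]' 60
python3 - <<'E'
from workcell import *
s=read_state();print(s['tool_pos'],s['wrist_force'],s['torque'])
E
```

```text
time: 5.47
tool_pos: [0.5162, 0.1391, 0.0151]
tcp_rot: [2.218, 0.001, -2.224]
wrist_force: [-5.0, 0.6, 8.9]
width: 0.347
[0.51622938 0.13908177 0.01507223] [-5.0377586   0.55559825  8.93411819] [0.00994636 0.86697779 0.03041838]
time: 6.13
tool_pos: [0.5144, 0.1391, 0.0152]
tcp_rot: [2.225, 0.001, -2.217]
wrist_force: [6.0, -0.4, 0.7]
width: 0.341
[0.51435391 0.13906357 0.01523907] [ 6.00858982 -0.38932165  0.67044631] [-0.09473385 -1.08093031 -0.0966034 ]
```

Not distinguishing yet, as the arm is compliant. Push further each way.

```bash
python3 -m creep '[[200,[-0.5,0,0],0],[200,[-0.5,0,0],0],[200,[-0.5,0,0],0],[200,[-0.5,0,0],0],[200,[-0.5,0,0],0],[200,[0,0,0],0],[200,[0,0,0],0],[200,[0,0,0],0]]' 60
python3 - <<'E'
from workcell import *
s=read_state();print(s['tool_pos'],s['wrist_force'],s['torque'])
E
python3 -m creep '[[200,[1.25,0,0],0],[200,[1.25,0,0],0],[200,[1.25,0,0],0],[200,[1.25,0,0],0],[200,[1.25,0,0],0],[200,[1.25,0,0],0],[200,[1.25,0,0],0],[200,[1.25,0,0],0]]' 60
python3 -m creep '[[200,[0,0,0],0],[200,[0,0,0],0],[200,[0,0,0],0],[200,[0,0,0],0],[200,[0,0,0],0],[200,[0,0,0],0],[200,[0,0,0],0],[200,[0,0,0],0]]' 60
python3 - <<'E'
from workcell import *
s=read_state();print(s['tool_pos'],s['wrist_force'],s['torque'])
E
```

```text
time: 6.8
tool_pos: [0.5138, 0.1392, 0.0156]
tcp_rot: [2.23, 0.002, -2.213]
wrist_force: [9.2, -0.9, -2.9]
width: 0.339
[0.51381494 0.13916421 0.01562315] [ 9.21707473 -0.8540012  -2.85482758] [-0.04675324 -1.88142778 -0.07491104]
time: 7.47
tool_pos: [0.516, 0.1391, 0.0151]
tcp_rot: [2.212, 0.0, -2.23]
wrist_force: [-9.9, 0.4, 15.0]
width: 0.343
time: 8.13
tool_pos: [0.5162, 0.1391, 0.0151]
tcp_rot: [2.213, 0.0, -2.229]
wrist_force: [-8.0, 1.0, 15.7]
width: 0.343
[0.51616924 0.13905769 0.01509865] [-7.95521249  0.95421859 15.6930791 ] [ 0.09893205  1.41717073 -0.00335064]
```

```bash
cat >> h.py <<'E'
def grip(s,L=.058):
    M=R.from_rotvec(s["tcp_rot"]).as_matrix();return np.array(s["tool_pos"])-L*M[:,0], np.degrees(np.arctan2(M[0,0],-M[2,0]))
E
python3 - <<'E'
from h import *
for p,r,f in(([.5153,.1391,.0151],[2.222,.001,-2.221],0),([.5162,.1391,.0151],[2.218,.001,-2.224],-5),([.5144,.1391,.0152],[2.225,.001,-2.217],6),([.5138,.1392,.0156],[2.23,.002,-2.213],9.2),([.5162,.1391,.0151],[2.213,0,-2.229],-8)):
    print(f,grip(dict(tool_pos=p,tcp_rot=r)))
E
```

```text
0 (array([0.5152739 , 0.13907048, 0.07309999]), np.float64(0.02578577700011613))
-5 (array([0.51635669, 0.13909944, 0.07309979]), np.float64(-0.15478388919614663))
6 (array([0.51419109, 0.13909918, 0.07319962]), np.float64(0.20637773271503168))
9.2 (array([0.51335619, 0.13914324, 0.07359827]), np.float64(0.4384300445767515))
-8 (array([0.51661782, 0.13912486, 0.07309849]), np.float64(-0.4127496188789024))
```

```bash
python3 -m creep '[[200,[-1.8,0,0],0],[200,[-1.8,0,0],0],[200,[-1.8,0,0],0],[200,[-1.8,0,0],0],[200,[-1.8,0,0],0],[200,[-2,0,0],0],[200,[-2,0,0],0],[200,[0,0,0],0]]' 60 >/dev/null
python3 -m creep '[[200,[0,0,0],0],[200,[0,0,0],0],[200,[0,0,0],0],[200,[0,0,0],0],[200,[0,0,0],0],[200,[0,0,0],0],[200,[0,0,0],0],[200,[0,0,0],0]]' 60
python3 - <<'E'
from workcell import *
from h import *
s=read_state();print(s['tool_pos'],s['wrist_force'],s['torque'],grip(s))
p,d=read_camera("wrist");cv2.imwrite("pics/w7.png",cv2.resize(p[140:340,160:470],(800,516),interpolation=cv2.INTER_CUBIC))
E
```

```text
time: 9.47
tool_pos: [0.5135, 0.1392, 0.0157]
tcp_rot: [-2.235, -0.002, 2.207]
wrist_force: [17.6, -1.8, -7.6]
width: 0.34
[0.51354829 0.13916932 0.0157464 ] [17.60134914 -1.83271897 -7.64981945] [-0.25227964 -2.93261664 -0.07950065] (array([0.51281759, 0.13911121, 0.07374177]), np.float64(0.7218425465832224))
```

View pics/w7.png

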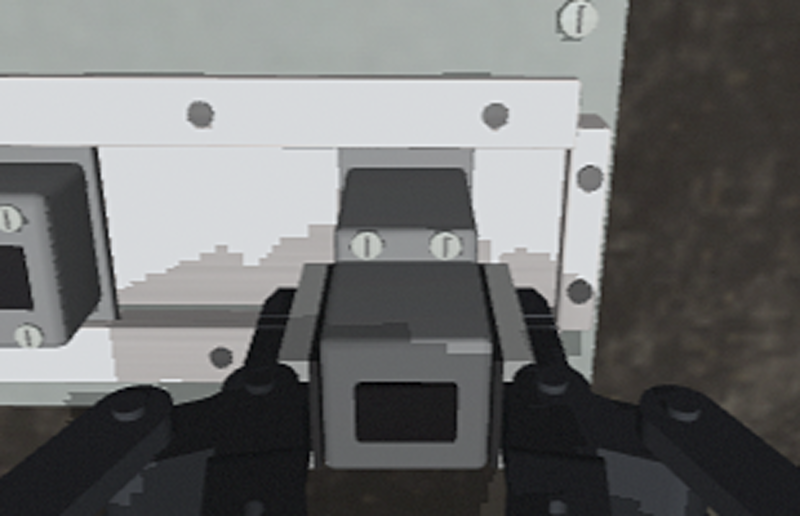

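```bash
python3 -m creep '[[200,[2,0,0],0],[200,[2,0,0],0],[200,[2,0,0],0],[200,[2,0,0],0],[200,[2,0,0],0],[200,[2,0,0],0],[200,[2,0,0],0],[200,[2,0,0],0]]' 60
python3 -m creep '[[200,[1,0,0],0],[200,[1,0,0],0],[200,[0,0,0],0],[200,[0,0,0],0],[200,[0,0,0],0],[200,[0,0,0],0],[200,[0,0,0],0],[200,[0,0,0],0]]' 60
python3 - <<'E'
from workcell import *
from h import *
s=read_state();print(s['tool_pos'],s['wrist_force'],s['torque'],grip(s))
p,d=read_camera("wrist");cv2.imwrite("pics/w8.png",cv2.resize(p[140:340,160:470],(800,516),interpolation=cv2.INTER_CUBIC))
E
```

```text
time: 10.18
tool_pos: [0.5172, 0.139, 0.0151]
tcp_rot: [2.208, -0.0, -2.234]
wrist_force: [-15.2, 1.8, 25.7]
width: 0.344
time: 10.85
tool_pos: [0.5179, 0.139, 0.0151]
tcp_rot: [2.205, -0.001, -2.236]
wrist_force: [-15.6, 0.8, 24.8]
width: 0.343
[0.5179341  0.13896974 0.01514063] [-15.5946969    0.76353879  24.79671096] [ 0.1065463   2.95938481 -0.00528983] (array([0.51874432, 0.13901858, 0.07313495]), np.float64(-0.80040597953572))
```

View pics/w8.png

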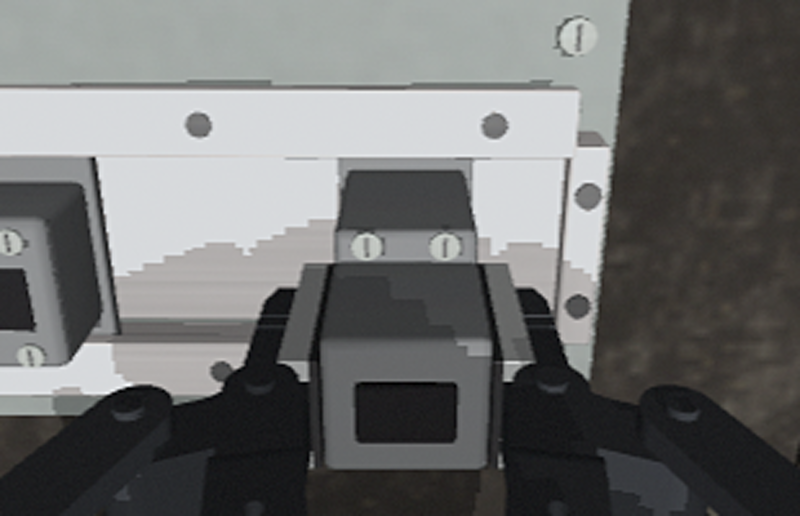

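Fixing on the evidence: between the two pushes the +x bar's hole moved about 8 crop px (~3 mm) relative to the end-stop hole, from (495,115)/(590,178) to (494,126)/(588,197). The -x bar's hole at (221,357) did not move relative to the stop. So +x is sprung. The 25 N down-load adds friction, so I'll ease up and push on.

```bash
python3 -m creep '[[200,[0,0,1],0],[200,[0,0,1],0],[200,[1,0,0],0],[200,[1,0,0],0],[200,[1,0,0],0],[200,[1,0,0],0],[200,[0,0,0],0],[200,[0,0,0],0]]' 80
python3 - <<'E'
from workcell import *
from h import *
s=read_state();print(s['tool_pos'],s['wrist_force'],s['torque'],grip(s))
E
python3 -m creep '[[200,[1,0,0],0],[200,[1,0,0],0],[200,[1,0,0],0],[200,[1,0,0],0],[200,[0,0,0],0],[200,[0,0,0],0],[200,[0,0,0],0],[200,[0,0,0],0]]' 80
python3 - <<'E'
from workcell import *
from h import *
s=read_state();print(s['tool_pos'],s['wrist_force'],s['torque'],grip(s))
p,d=read_camera("wrist");cv2.imwrite("pics/w9.png",cv2.resize(p[140:340,160:470],(800,516),interpolation=cv2.INTER_CUBIC))
E
```

```text
time: 11.57
tool_pos: [0.5205, 0.1388, 0.0153]
tcp_rot: [2.202, -0.001, -2.239]
wrist_force: [-13.9, 1.1, 15.6]
width: 0.342
[0.52051073 0.13882288 0.01526471] [-13.88195187   1.10810733  15.5664354 ] [ 0.37735357  2.75239128 -0.05392443] (array([0.52146988, 0.13888406, 0.07325674]), np.float64(-0.9475506973712085))
time: 12.23
tool_pos: [0.5227, 0.1388, 0.0153]
tcp_rot: [2.198, -0.001, -2.243]
wrist_force: [-17.8, 2.0, 20.1]
width: 0.341
[0.52271615 0.13878584 0.01528738] [-17.79422011   1.95483759  20.06276767] [0.32486014 3.61770104 0.02087005] (array([0.52387911, 0.13886269, 0.07327566]), np.float64(-1.1489112829743078))
```

View pics/w9.png

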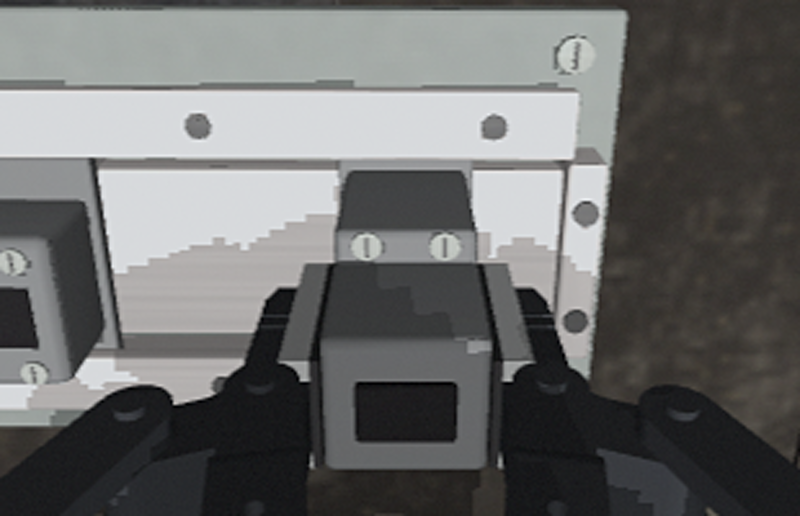

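Bar and stop holes now differ by 86 px (63 at rest), so the bar is about 6.8 mm out. The pose puts the foot about 7.4 mm over, more than the 5 mm hook. Loosen the grip so the module can pivot in the pads, and lift a little.

```bash
python3 -m creep '[[200,[0.5,0,0],0],[200,[0.5,0,0.5],0],[200,[0,0,0.5],0],[200,[0,0,0.5],0],[200,[0,0,0.5],0],[200,[0,0,0.5],0],[200,[0,0,0.5],0],[200,[0,0,0],0]]' 40
python3 - <<'E'
from workcell import *
from h import *
s=read_state();print(s['tool_pos'],s['wrist_force'],s['torque'],grip(s))
p,d=read_camera("wrist");cv2.imwrite("pics/w10.png",cv2.resize(p[140:340,160:470],(800,516),interpolation=cv2.INTER_CUBIC))
p,d=read_camera("scene");cv2.imwrite("pics/s10.png",cv2.resize(p[250:360,210:360],(800,586),interpolation=cv2.INTER_CUBIC))
E
```

```text
time: 12.95
tool_pos: [0.5231, 0.1388, 0.0154]
tcp_rot: [2.198, -0.001, -2.244]
wrist_force: [-11.3, 4.6, 4.0]
width: 0.341
[0.52306851 0.1387542  0.01535742] [-11.25472333   4.62268522   3.98306679] [0.66981302 2.41421921 0.07114005] (array([0.52426742, 0.13882857, 0.07334498]), np.float64(-1.1844356130064118))
```

View pics/w10.png

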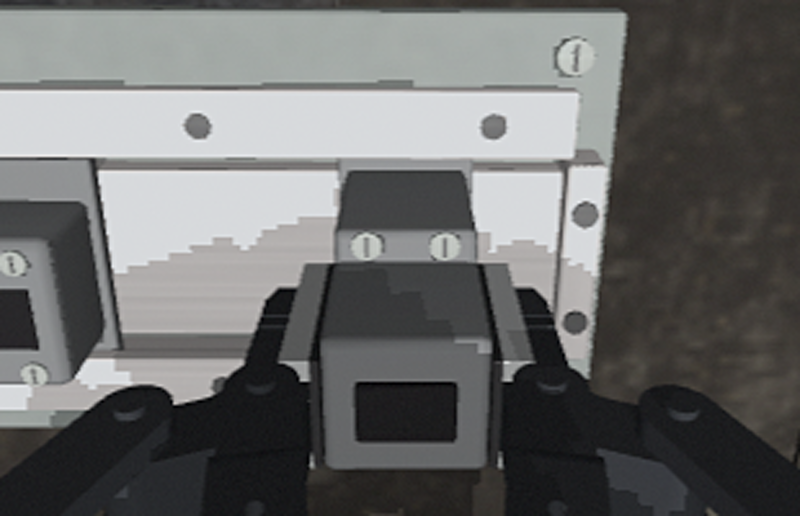

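View pics/s10.png

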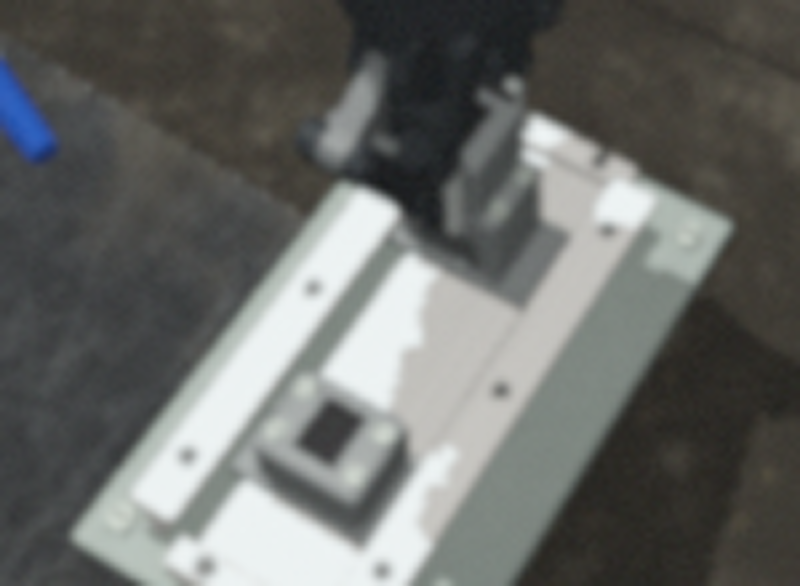

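The foot's -x edge is now inside the fixed bar's lip, visible at scene crop (520,300). Lift, following the arc.

```bash
python3 -m creep '[[200,[0.5,0,1],0],[200,[0.5,0,1],0],[200,[0.5,0,1],0],[200,[0.5,0,1],0],[200,[0,0,0],0],[200,[0,0,0],0],[200,[0,0,0],0],[200,[0,0,0],0]]' 40
python3 - <<'E'
from workcell import *
from h import *
s=read_state();print(s['tool_pos'],s['wrist_force'],s['torque'],grip(s))
p,d=read_camera("scene");cv2.imwrite("pics/s11.png",cv2.resize(p[250:360,210:360],(800,586),interpolation=cv2.INTER_CUBIC))
E
```

```text
time: 13.72
tool_pos: [0.5228, 0.1378, 0.017]
tcp_rot: [2.192, -0.003, -2.248]
wrist_force: [-12.2, 1.6, -5.6]
width: 0.342
[0.52279931 0.13782085 0.01699992] [-12.16338403   1.60513171  -5.55306319] [0.35574931 2.31737151 0.0183957 ] (array([0.52425395, 0.13798646, 0.07498144]), np.float64(-1.437134765493685))
```

View pics/s11.png

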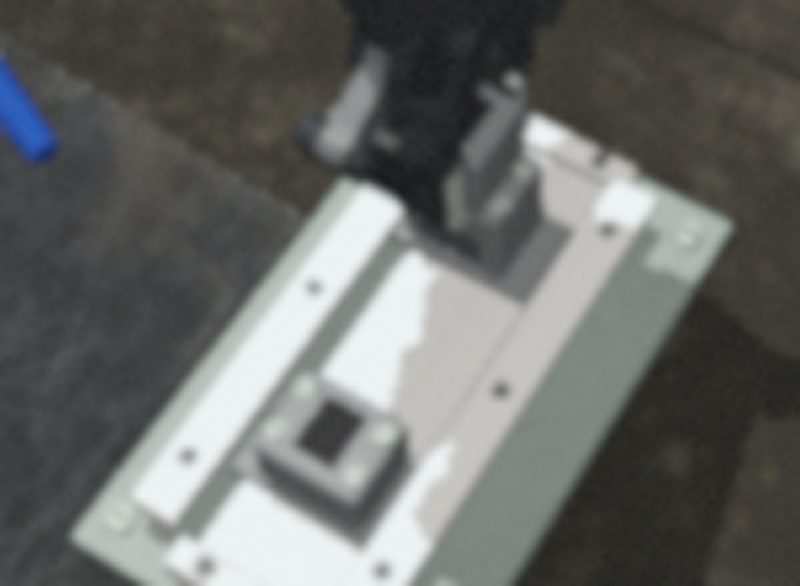

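```bash
python3 -m creep '[[200,[0.5,0,1],0],[200,[0.5,0,1],0],[200,[0.5,0,1],0],[200,[0.5,0,1],0],[200,[0.5,0,1],0],[200,[0,0,0],0],[200,[0,0,0],0],[200,[0,0,0],0]]' 40
python3 - <<'E'
from workcell import *
from h import *
s=read_state();print(s['tool_pos'],s['wrist_force'],s['torque'],grip(s))
p,d=read_camera("scene");cv2.imwrite("pics/s12.png",cv2.resize(p[250:360,210:360],(800,586),interpolation=cv2.INTER_CUBIC))
p,d=read_camera("wrist");cv2.imwrite("pics/w12.png",cv2.resize(p[140:340,160:470],(800,516),interpolation=cv2.INTER_CUBIC))
E
```

```text
time: 14.43
tool_pos: [0.5237, 0.1377, 0.0188]
tcp_rot: [2.189, -0.003, -2.251]
wrist_force: [-6.5, 3.6, -21.8]
width: 0.341
[0.52370509 0.13771284 0.0188496 ] [ -6.49751852   3.62732009 -21.76024093] [0.75147661 1.64796272 0.03272884] (array([0.52532109, 0.13788846, 0.07682682]), np.float64(-1.5965899683752953))
```

View pics/s12.png

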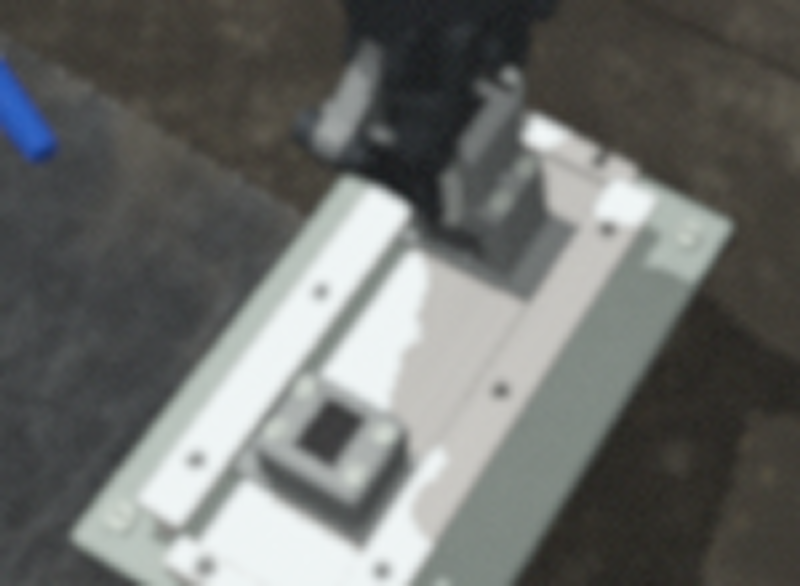

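View pics/w12.png

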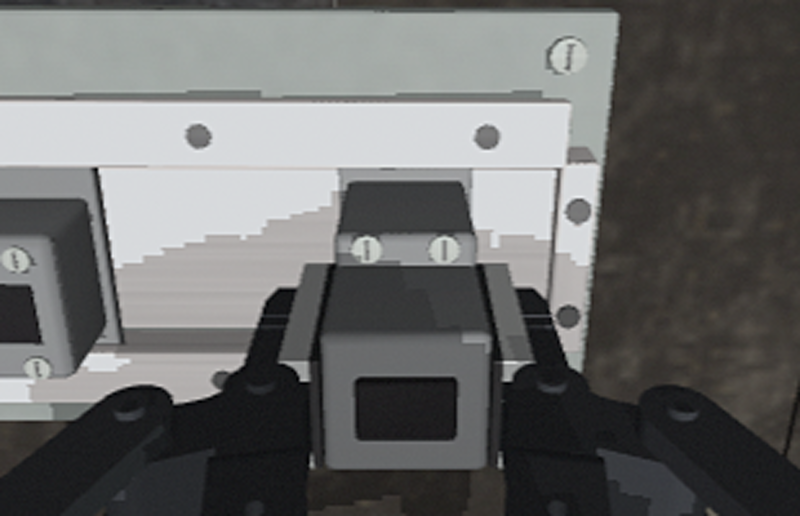

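```bash
python3 -m creep '[[200,[0.5,0,-1],0],[200,[1,0,-1],0],[200,[1,0,-1],0],[200,[1,0,-1],0],[200,[1.5,0,0],0],[200,[1.5,0,0],0],[200,[1.5,0,0],0],[200,[1.5,0,0],0]]' 40
python3 - <<'E'
from workcell import *
from h import *
s=read_state();print(s['tool_pos'],s['wrist_force'],s['torque'],grip(s))
p,d=read_camera("scene");cv2.imwrite("pics/s13.png",cv2.resize(p[250:320,270:360],(800,622),interpolation=cv2.INTER_CUBIC)[:600])
p,d=read_camera("wrist");cv2.imwrite("pics/w13.png",cv2.resize(p[140:340,160:470],(800,516),interpolation=cv2.INTER_CUBIC))
E
```

```text
time: 15.2
tool_pos: [0.5351, 0.1376, 0.0191]
tcp_rot: [2.192, -0.003, -2.247]
wrist_force: [-16.1, 0.8, 0.6]
width: 0.341
[0.5351248  0.13764659 0.0190501 ] [-16.1103442    0.81697299   0.60569313] [ 0.0798237   3.11589755 -0.10673029] (array([0.53657195, 0.13783379, 0.07703175]), np.float64(-1.429734498655338))
```

View pics/s13.png

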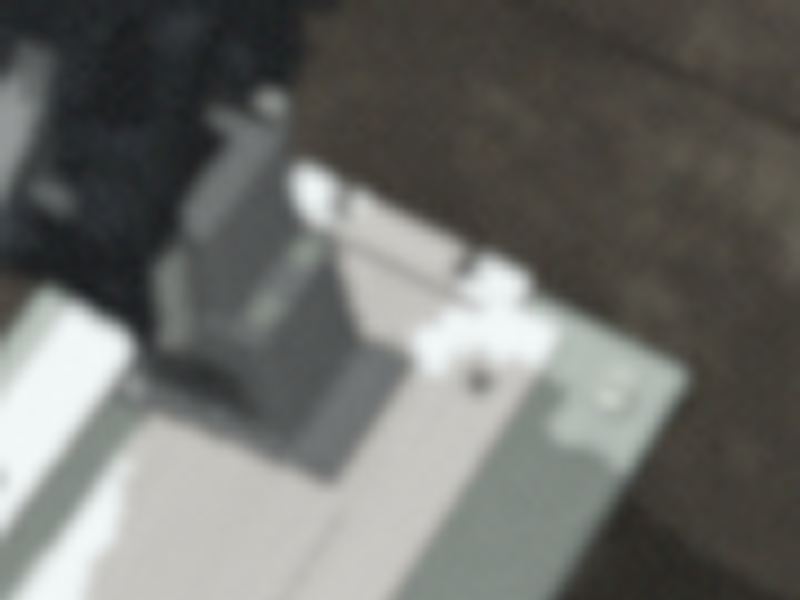

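View pics/w13.png

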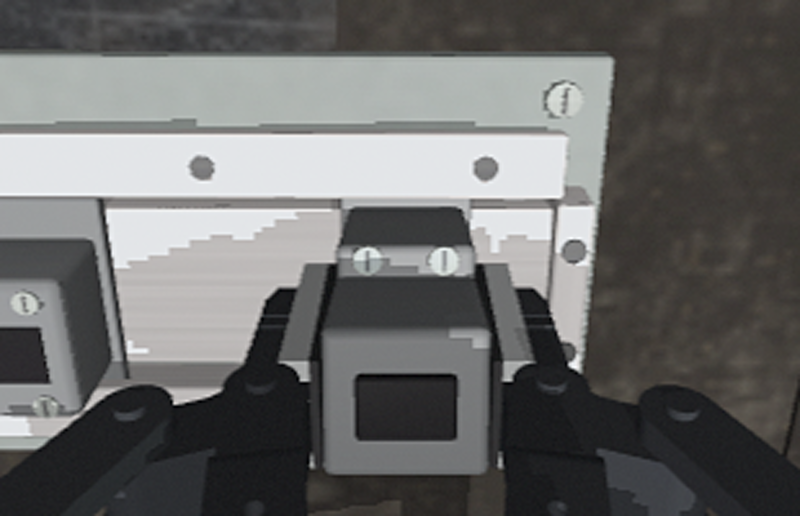

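The module swung: grip is at x +21 mm with the bar about 6 mm out, which is a tilt of ~14°, and the foot's free edge is above the fixed bar at scene crop (330,480). Tighten to hold the tilt and draw the foot out over the fixed bar.

```bash
python3 -m creep '[[200,[0,0,0.5],0],[200,[0,0,0.5],0],[200,[-2,0,0.5],0],[200,[-2,0,0.5],0],[200,[-2,0,0],0],[200,[-2,0,0],0],[200,[-2,0,0],0],[200,[-2,0,0],0]]' 100
python3 - <<'E'
from workcell import *
from h import *
s=read_state();print(s['tool_pos'],s['wrist_force'],s['torque'],grip(s))
p,d=read_camera("scene");cv2.imwrite("pics/s14.png",cv2.resize(p[250:320,270:360],(800,622),interpolation=cv2.INTER_CUBIC)[:600])
p,d=read_camera("wrist");cv2.imwrite("pics/w14.png",cv2.resize(p[140:340,160:470],(800,516),interpolation=cv2.INTER_CUBIC))
E
```

```text
time: 15.97
tool_pos: [0.5282, 0.1375, 0.0205]
tcp_rot: [2.204, -0.002, -2.235]
wrist_force: [-0.4, -0.7, -29.9]
width: 0.335
[0.52824301 0.13754408 0.0205285 ] [ -0.38367791  -0.72875342 -29.92432926] [ 0.0468239   0.48020841 -0.08418286] (array([0.52905551, 0.13770438, 0.07852259]), np.float64(-0.8026614565610789))
```

View pics/s14.png

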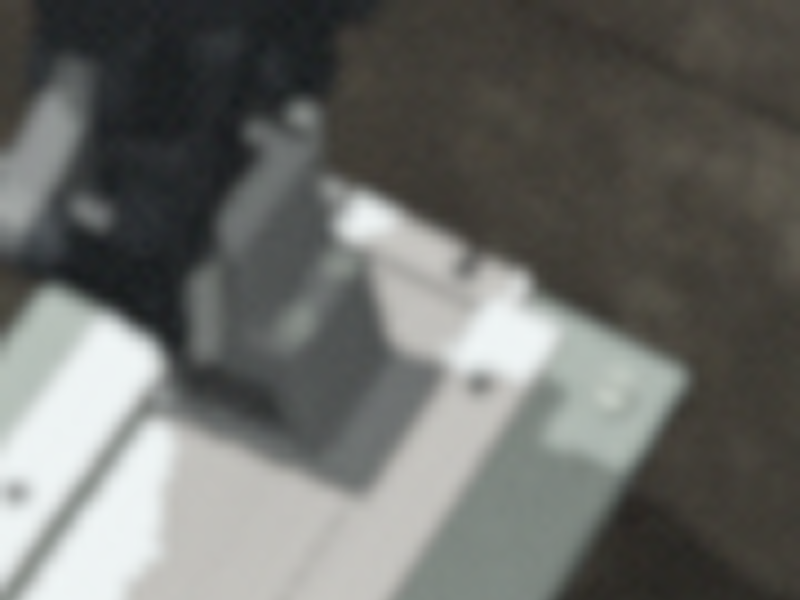

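View pics/w14.png

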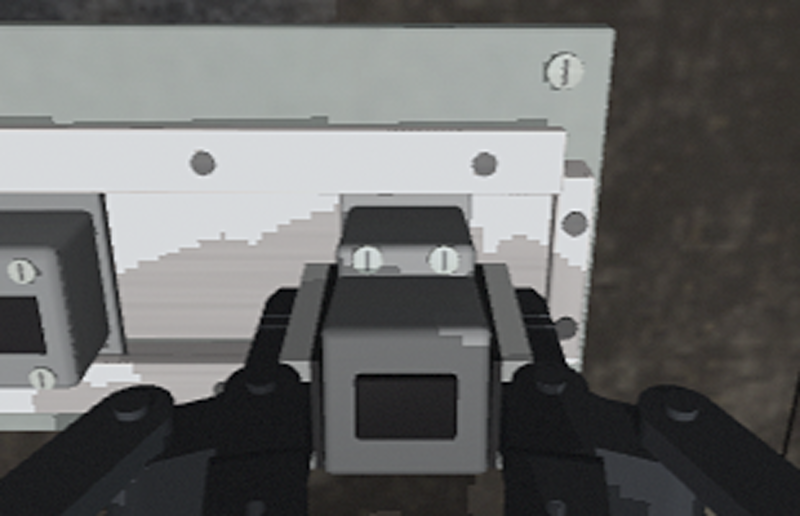

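Spring bar is back (hole difference 61) and the foot's free edge lies over the fixed bar. The 30 N up-pull is the sprung hook still catching. Ease down a bit and draw further to -x.

```bash
python3 -m creep '[[200,[0,0,-2],0],[200,[0,0,-2],0],[200,[-1.5,0,0],0],[200,[-1.5,0,0],0],[200,[-1.5,0,0],0],[200,[-1.5,0,0],0],[200,[-1.5,0,0],0],[200,[-1.5,0,0],0]]' 100
python3 - <<'E'
from workcell import *
from h import *
s=read_state();print(s['tool_pos'],s['wrist_force'],s['torque'],grip(s))
p,d=read_camera("scene");cv2.imwrite("pics/s15.png",cv2.resize(p[250:320,270:360],(800,622),interpolation=cv2.INTER_CUBIC)[:600])
p,d=read_camera("wrist");cv2.imwrite("pics/w15.png",cv2.resize(p[140:340,160:470],(800,516),interpolation=cv2.INTER_CUBIC))
E
```

```text
time: 16.73
tool_pos: [0.5274, 0.1377, 0.0206]
tcp_rot: [2.221, -0.001, -2.218]
wrist_force: [9.8, -4.9, -34.1]
width: 0.333
[0.52744074 0.13772433 0.02060192] [  9.77245029  -4.87736867 -34.12712752] [-0.92518768 -0.81481923 -0.13809329] (array([0.52735903, 0.13782874, 0.07860177]), np.float64(0.08071668503523731))
```

View pics/s15.png

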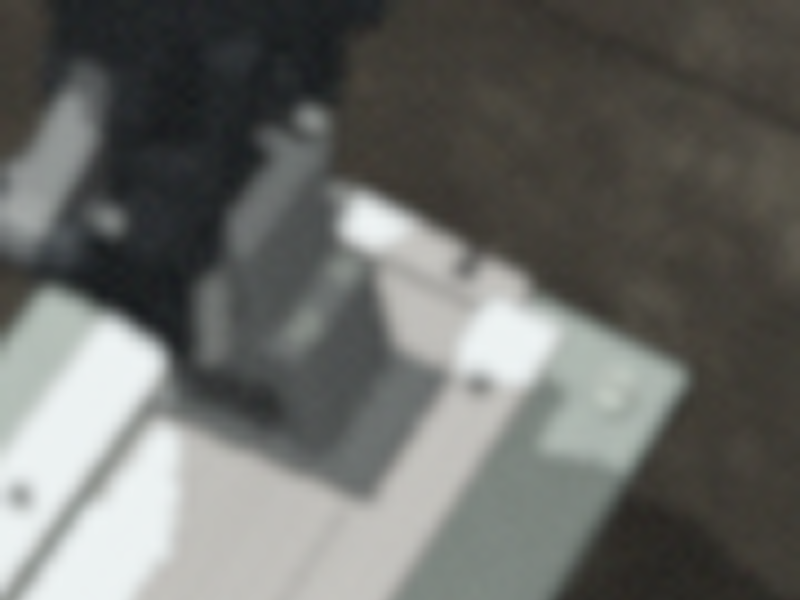

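View pics/w15.png

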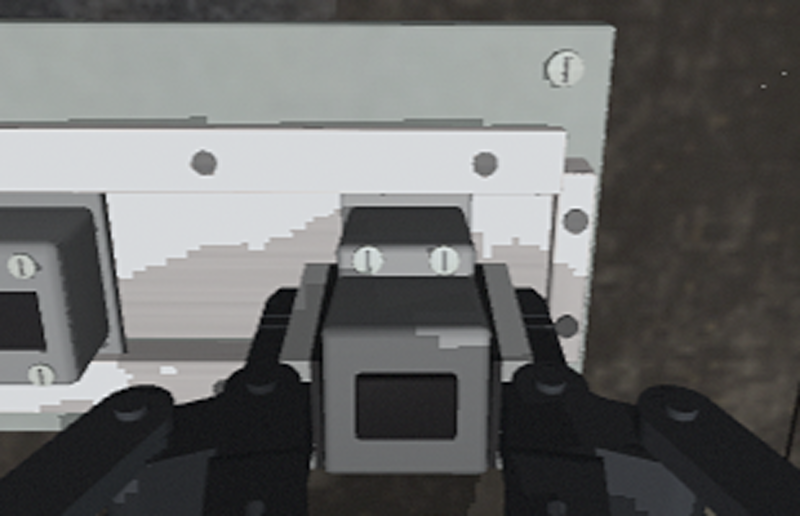

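```bash
python3 -m creep '[[200,[0,0,-1],0],[200,[0,0,-1],0],[200,[0,0,-1],0],[200,[0,0,-0.5],0],[200,[-1,0,0],0],[200,[-1,0,0],0],[200,[-1,0,0],0],[200,[-1,0,0],0]]' 100
python3 - <<'E'
from workcell import *
from h import *
s=read_state();print(s['tool_pos'],s['wrist_force'],s['torque'],grip(s))
E
```

```text
time: 17.5
tool_pos: [0.5276, 0.1378, 0.0205]
tcp_rot: [2.23, 0.0, -2.21]
wrist_force: [11.4, -6.5, -22.5]
width: 0.34
[0.52761221 0.13781203 0.02054993] [ 11.37535231  -6.49887513 -22.53801489] [-1.43929056 -0.67404836 -0.18870057] (array([0.52710643, 0.13789433, 0.07854766]), np.float64(0.49964132056739313))
```

The module is binding: a level pull at the head only levers it between the bar and the hook. I'll let it pivot further with a lighter grip and lift with some +x, so the steeper foot cams out from under the hook.

```bash
python3 -m creep '[[200,[1,0,1],0],[200,[1.5,0,1],0],[200,[1.5,0,1],0],[200,[1.5,0,1],0],[200,[1.5,0,1],0],[200,[1,0,1],0],[200,[1,0,1],0],[200,[0,0,0],0]]' 40
python3 - <<'E'
from workcell import *
from h import *
s=read_state();print(s['tool_pos'],s['wrist_force'],s['torque'],grip(s))
p,d=read_camera("scene");cv2.imwrite("pics/s16.png",cv2.resize(p[250:320,270:360],(800,622),interpolation=cv2.INTER_CUBIC)[:600])
p,d=read_camera("wrist");cv2.imwrite("pics/w16.png",cv2.resize(p[140:340,160:470],(800,516),interpolation=cv2.INTER_CUBIC))
E
```

```text
time: 18.17
tool_pos: [0.5269, 0.1377, 0.0207]
tcp_rot: [2.21, -0.002, -2.23]
wrist_force: [0.0, -1.0, -39.1]
width: 0.338
[0.52690674 0.13766029 0.02065699] [ 2.68554943e-02 -1.01689463e+00 -3.90859690e+01] [-0.35639798  0.31779497 -0.02985923] (array([0.5274541 , 0.13778719, 0.07865427]), np.float64(-0.5407252595812235))
```

View pics/s16.png

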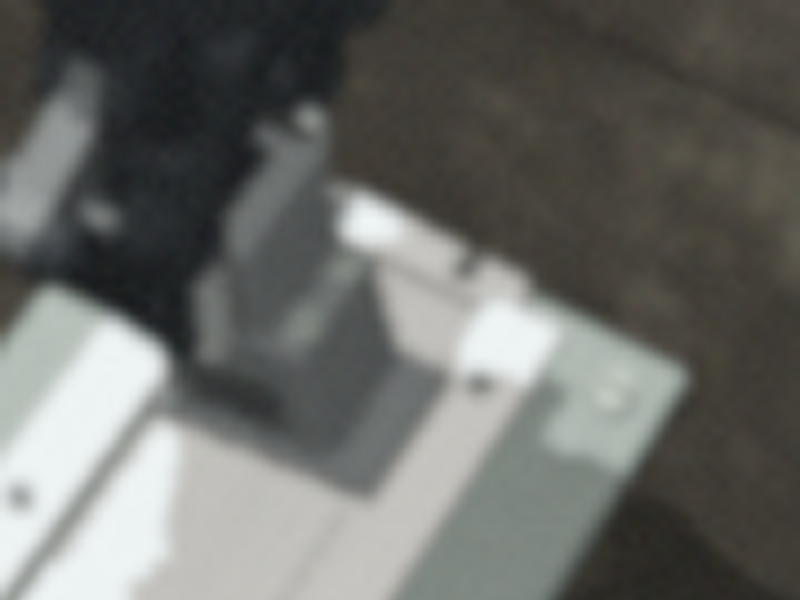

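View pics/w16.png

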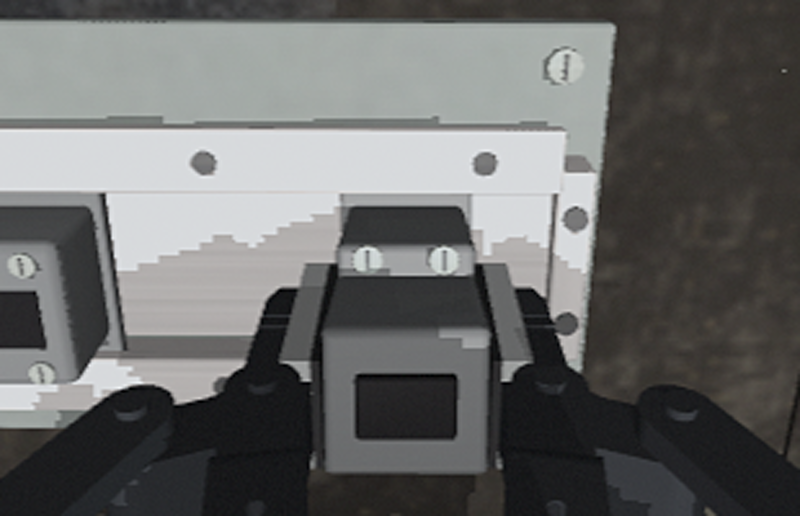

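Run:
```python
from workcell import *
from h import *
np.set_printoptions(precision=4,suppress=True)
S=get_calibration("scene");W=get_calibration("wrist")
f=lambda x,y:(270+x/8.89,250+y/8.89)
for z in(.021,.025,.029,.033): print("foot corner z",z,plane(S,*f(362,497),z),plane(S,*f(442,372),z))
print("bar inner edge",plane(S,*f(290,590),.0272),plane(S,*f(330,530),.0272),"outer",plane(S,*f(560,345),.0272),plane(S,*f(400,590),.0272))
g=lambda x,y:(160+x/2.58,140+y/2.58)
print("+x bar holes now",plane(W,*g(203,163),.0272),plane(W,*g(485,163),.0272))
print("+x bar inner edge now",plane(W,*g(250,191),.0272),plane(W,*g(500,191),.0272))
print("stop holes",plane(W,*g(575,218),.03),plane(W,*g(567,324),.03),"screw",plane(W,*g(564,66),.009))
# scene full reference for rest: from c1 (x4, offset 210,250)
c=lambda x,y:(210+x/4,250+y/4)
print("rest holes +x",plane(S,*c(155,350),.0272),plane(S,*c(249,224),.0272)," -x",plane(S,*c(286,428),.0272),plane(S,*c(376,293),.0272),plane(S,*c(456,171),.0272))
p,d=read_camera("scene");cv2.imwrite("pics/s17.png",cv2.resize(p[245:345,225:355],(780,600),interpolation=cv2.INTER_CUBIC))
```

```text
foot corner z 0.021 [0.4875 0.1517 0.021 ] [0.488  0.1184 0.021 ]
foot corner z 0.025 [0.4863 0.1536 0.025 ] [0.4868 0.1204 0.025 ]
foot corner z 0.029 [0.4852 0.1554 0.029 ] [0.4856 0.1225 0.029 ]
foot corner z 0.033 [0.484  0.1573 0.033 ] [0.4845 0.1245 0.033 ]
bar inner edge [0.4875 0.1794 0.0272] [0.4874 0.1641 0.0272] outer [0.4682 0.1036 0.0272] [0.4686 0.1684 0.0272]
+x bar holes now [0.5481 0.188  0.0272] [0.548  0.1178 0.0272]
+x bar inner edge now [0.5405 0.1768 0.0272] [0.5404 0.1138 0.0272]
stop holes [0.5342 0.0949 0.03  ] [0.5032 0.0947 0.03  ] screw [0.5683 0.0959 0.009 ]
rest holes +x [0.546  0.2589 0.0272] [0.5452 0.1896 0.0272]  -x [0.4791 0.2591 0.0272] [0.4785 0.1893 0.0272] [0.4784 0.1192 0.0272]
```

View pics/s17.png

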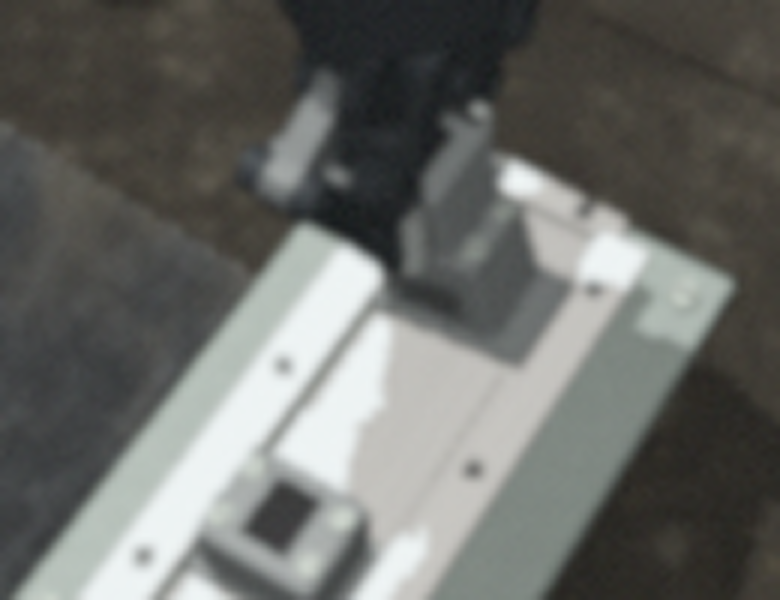

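Casting the foot's -x edge shows it resting on the fixed bar's top (z≈0.027, x≈0.486) with the bar's inner lip at 0.4874. The +x edge is still under the hook and friction is binding it. I'll slide it along the rail while drawing to -x, to break the friction.

```bash
python3 -m creep '[[200,[-2,0,-2],0],[200,[-3,0,-1.5],0],[200,[-2,3,0],0],[200,[-2,3,0],0],[200,[-2,3,0],0],[200,[-2,3,0],0],[200,[-2,3,0],0],[200,[0,3,0],0]]' 100
python3 - <<'E'
from workcell import *
from h import *
s=read_state();print(s['tool_pos'],s['wrist_force'],s['torque'],grip(s))
p,d=read_camera("scene");cv2.imwrite("pics/s18.png",cv2.resize(p[245:345,225:355],(780,600),interpolation=cv2.INTER_CUBIC))
E
```

```text
time: 18.98
tool_pos: [0.5217, 0.1584, 0.0264]
tcp_rot: [-2.23, -0.003, 2.21]
wrist_force: [-0.7, 0.4, -2.1]
width: 0.335
[0.52172938 0.15840254 0.02644883] [-0.7192481   0.44944292 -2.10855618] [-0.00840954 -0.00541874 -0.00339098] (array([0.52121855, 0.158229  , 0.08444632]), np.float64(0.5046446086521994))
```

View pics/s18.png

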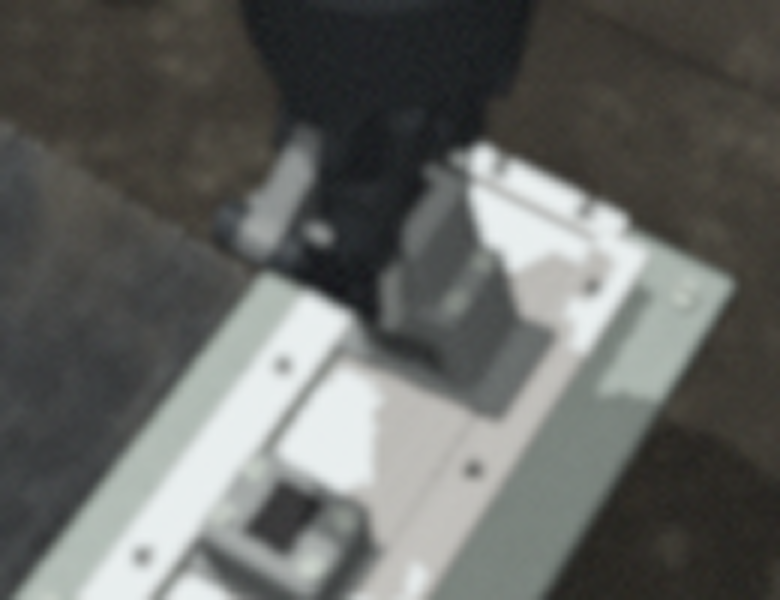

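Free: force is just the module's weight (-2 N) and torque is about 0. Lift straight up, gently first.

```bash
python3 -m creep '[[200,[-1,0,2],0],[200,[-1,0,2],0],[200,[0,0,2],0],[200,[0,0,2],0],[200,[0,0,4],0],[200,[0,0,4],0],[200,[0,0,4],0],[200,[0,0,4],0]]' 100
python3 - <<'E'
from workcell import *
from h import *
s=read_state();print(s['tool_pos'],s['wrist_force'],s['torque'],grip(s))
p,d=read_camera("side");cv2.imwrite("pics/d19.png",cv2.resize(p[150:290,360:520],(640,560),interpolation=cv2.INTER_CUBIC))
E
```

```text
time: 19.7
tool_pos: [0.5151, 0.157, 0.0473]
tcp_rot: [2.221, 0.001, -2.221]
wrist_force: [0.1, 1.3, -0.6]
width: 0.334
[0.5151068  0.15701659 0.04728002] [ 0.07156022  1.30254535 -0.62351949] [-0.00535072 -0.01655989 -0.02781877] (array([0.5150948 , 0.15701179, 0.10528001]), np.float64(0.011855811451131048))
```

View pics/d19.png

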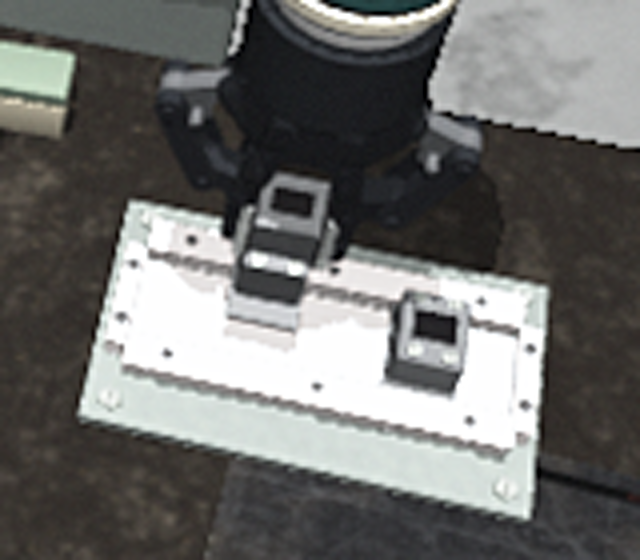

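Clear of the rail, foot visible at side crop (265,310). Lift high and carry to the tray.

```bash
python3 -m creep '[[200,[0,0,12],0],[200,[0,0,14],0],[200,[0,0,14],0],[200,[0,0,14],0],[200,[0,0,14],0],[200,[0,0,14],0],[200,[0,-10,10],0],[200,[-1,-15,4],0]]' 100
python3 -m creep '[[200,[-1,-22,0],0],[200,[-1,-22,0],0],[200,[-1,-22,0],0],[200,[-1,-22,0],0],[200,[-1,-22,0],0],[200,[-1,-22,0],0],[200,[0,-22,0],0],[200,[0,-22,0],0]]' 100
python3 -m creep '[[200,[0,-22,0],0],[200,[0,-22,0],0],[200,[0,-22,0],0],[200,[0,-22,0],0],[200,[0,-22,0],0],[200,[0,-22,0],0],[200,[0,-22,0],0],[200,[0,-17,0],0]]' 100
python3 - <<'E'
from workcell import *
from h import *
s=read_state();print(s['tool_pos'],s['wrist_force'],s['torque'],s['time'],grip(s))
p,d=read_camera("wrist");cv2.imwrite("pics/w20.png",p)
p,d=read_camera("side");cv2.imwrite("pics/d20.png",cv2.resize(p[100:260,180:380],(800,600)))
p,d=read_camera("scene");cv2.imwrite("pics/s20.png",cv2.resize(p[80:240,300:480],(675,600)))
E
```

```text
time: 20.42
tool_pos: [0.5155, 0.1324, 0.1455]
tcp_rot: [2.225, 0.004, -2.216]
wrist_force: [0.2, -0.6, -1.0]
width: 0.334
time: 21.08
tool_pos: [0.5074, -0.0457, 0.1432]
tcp_rot: [2.221, 0.0, -2.221]
wrist_force: [0.8, -0.3, -1.0]
width: 0.337
time: 21.75
tool_pos: [0.5073, -0.2173, 0.1432]
tcp_rot: [2.221, -0.001, -2.221]
wrist_force: [1.4, -0.1, -1.1]
width: 0.336
[ 0.50728397 -0.2172851   0.14321358] [ 1.39680285 -0.08112885 -1.14572219] [0.00933471 0.03313741 0.02654803] 21.75 (array([ 0.50729444, -0.21724436,  0.20121357]), np.float64(-0.010341513790606834))
```

View pics/w20.png

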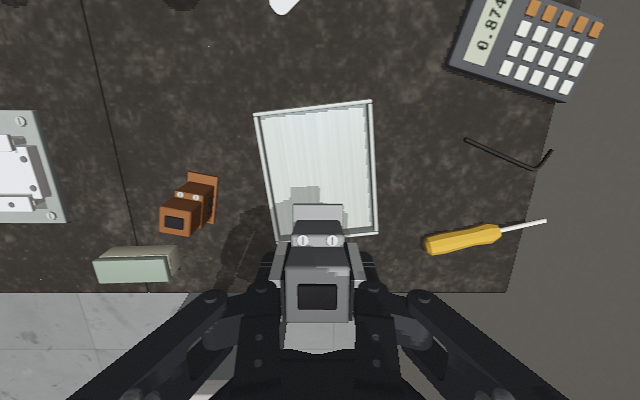

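View pics/s20.png

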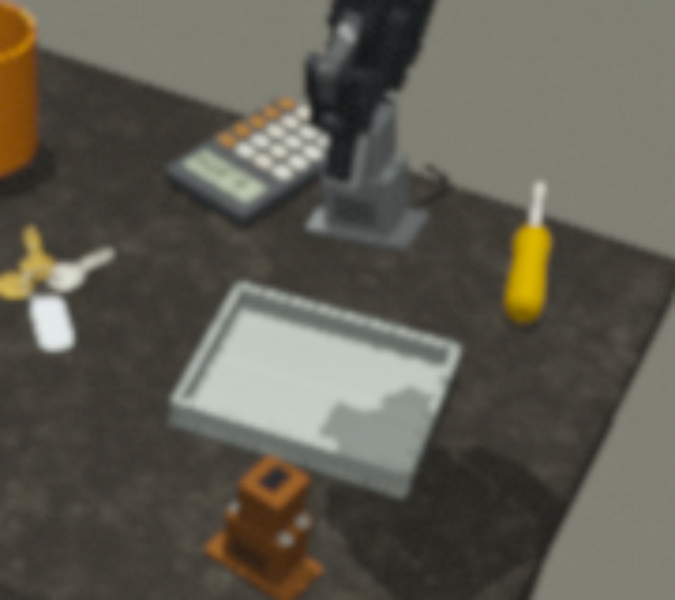

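View pics/d20.png

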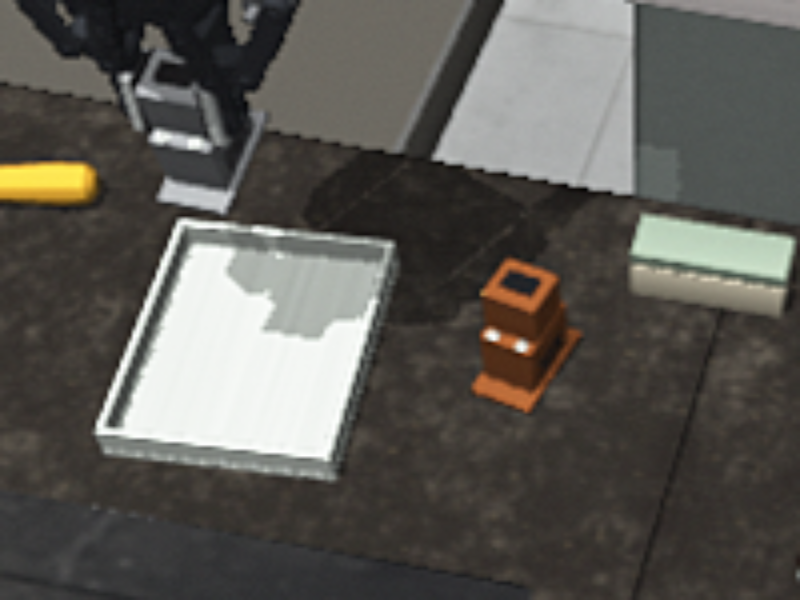

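Run:
```python
from workcell import *
from h import *
np.set_printoptions(precision=4,suppress=True)
W=get_calibration("wrist");D=get_calibration("side");S=get_calibration("scene")
X=np.array([plane(W,*q,.022) for q in[(254,115),(372,101),(378,233)]]);print(X,(X[0]+X[2])/2)
X=np.array([plane(D,180+q[0]/4,100+q[1]/3.75,.022) for q in[(178,222),(397,240),(335,462),(98,438)]]);print(X,X.mean(0))
X=np.array([plane(S,300+q[0]/3.75,80+q[1]/3.75,.022) for q in[(238,283),(462,346),(408,478),(172,406)]]);print(X,X.mean(0))
# foot tilt from side+scene: foot front corners
t=lambda s,d:two(S,(300+s[0]/3.75,80+s[1]/3.75),D,(180+d[0]/4,100+d[1]/3.75))
```

```text
[[ 0.5755 -0.1534  0.022 ]
 [ 0.5886 -0.2713  0.022 ]
 [ 0.4437 -0.2869  0.022 ]] [ 0.5096 -0.2201  0.022 ]
[[ 0.4455 -0.285   0.022 ]
 [ 0.429  -0.1657  0.022 ]
 [ 0.5794 -0.1469  0.022 ]
 [ 0.5947 -0.2655  0.022 ]] [ 0.5122 -0.2158  0.022 ]
[[ 0.5868 -0.2664  0.022 ]
 [ 0.438  -0.2843  0.022 ]
 [ 0.4248 -0.162   0.022 ]
 [ 0.5714 -0.1442  0.022 ]] [ 0.5053 -0.2142  0.022 ]
```

```bash
python3 -m creep '[[200,[1,0,-16],0],[200,[1,0,-16],0],[200,[1,0,-16],0],[200,[1,0,-16],0],[200,[1,0,-16],0],[200,[0,0,-16],0],[200,[0,0,-12],0],[200,[0,0,-6],0]]' 60
python3 -m creep '[[200,[0,0,-2],0],[200,[0,0,-2],0],[200,[0,0,-2],0],[200,[0,0,-2],0],[200,[0,0,-1],0],[200,[0,0,-1],0],[200,[0,0,0],0],[200,[0,0,0],0]]' 30
python3 - <<'E'
from workcell import *
from h import *
s=read_state();print(s['tool_pos'],s['wrist_force'],s['torque'],s['time'],grip(s))
p,d=read_camera("side");cv2.imwrite("pics/d21.png",cv2.resize(p[100:260,180:380],(800,600)))
p,d=read_camera("scene");cv2.imwrite("pics/s21.png",cv2.resize(p[80:240,300:480],(675,600)))
E
```

```text
time: 22.57
tool_pos: [0.5115, -0.2136, 0.0269]
tcp_rot: [-2.218, -0.003, 2.225]
wrist_force: [0.2, -0.9, -1.5]
width: 0.334
time: 23.23
tool_pos: [0.5131, -0.2151, 0.0189]
tcp_rot: [2.221, 0.001, -2.221]
wrist_force: [-0.2, 0.5, -0.9]
width: 0.337
[ 0.51309437 -0.21506458  0.01892425] [-0.18923837  0.45527331 -0.85945744] [ 0.01800808 -0.02367557  0.03070854] 23.2333 (array([ 0.51308184, -0.2150605 ,  0.07692425]), np.float64(0.012382693820215047))
```

View pics/s21.png

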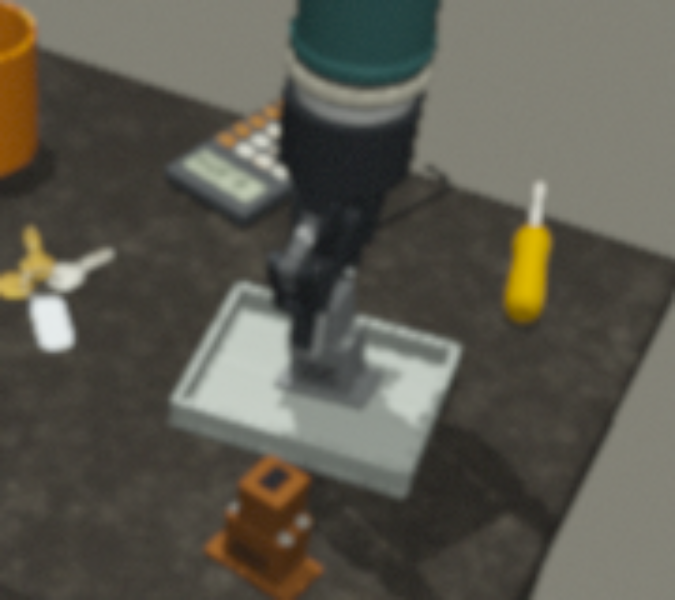

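View pics/d21.png

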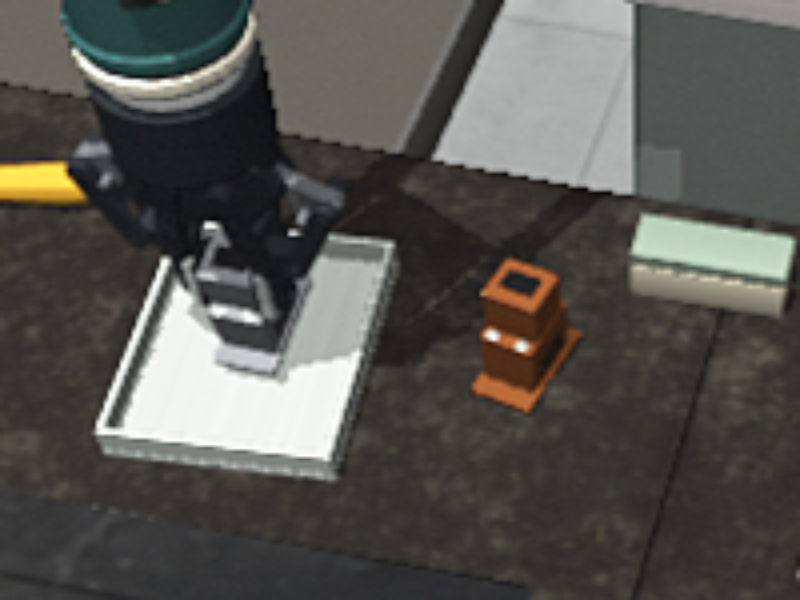

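Foot is centred over the tray with walls clear. Go down slowly under a light grip so it can settle flat.

```bash
python3 -m creep '[[200,[0,0,-1],0],[200,[0,0,-1],0],[200,[0,0,-1],0],[200,[0,0,-1],0],[200,[0,0,-1],0],[200,[0,0,-1],0],[200,[0,0,-1],0],[200,[0,0,-1],0]]' 25
python3 -m creep '[[200,[0,0,-0.5],0],[200,[0,0,-0.5],0],[200,[0,0,-0.5],0],[200,[0,0,-0.5],0],[200,[0,0,-0.5],0],[200,[0,0,-0.5],0],[200,[0,0,0],0],[200,[0,0,0],0]]' 25
python3 - <<'E'
from workcell import *
from h import *
s=read_state();print(s['tool_pos'],s['wrist_force'],s['torque'],s['time'],grip(s))
E
```

```text
time: 24.0
tool_pos: [0.513, -0.215, 0.0106]
tcp_rot: [2.221, 0.001, -2.221]
wrist_force: [-0.2, 0.2, -1.2]
width: 0.333
time: 24.67
tool_pos: [0.513, -0.215, 0.0078]
tcp_rot: [2.221, 0.001, -2.221]
wrist_force: [0.1, 0.6, -1.7]
width: 0.337
[ 0.5130207  -0.21501888  0.00780582] [ 0.10192582  0.57292915 -1.68884106] [-0.03450869 -0.01786222 -0.00666616] 24.6667 (array([ 0.51301632, -0.21501853,  0.06580582]), np.float64(0.00432402249395268))
```

```bash
python3 -m creep '[[200,[0,0,-0.5],0],[200,[0,0,-0.5],0],[200,[0,0,-0.5],0],[200,[0,0,-0.5],0],[200,[0,0,-0.5],0],[200,[0,0,-0.5],0],[200,[0,0,0],0],[200,[0,0,0],0]]' 25
python3 - <<'E'
from workcell import *
from h import *
s=read_state();print(s['tool_pos'],s['wrist_force'],s['torque'],s['time'],grip(s))
p,d=read_camera("side");cv2.imwrite("pics/d22.png",cv2.resize(p[130:220,200:290],(600,600),interpolation=cv2.INTER_CUBIC))
p,d=read_camera("scene");cv2.imwrite("pics/s22.png",cv2.resize(p[130:220,340:430],(600,600),interpolation=cv2.INTER_CUBIC))
E
```

```text
time: 25.33
tool_pos: [0.5132, -0.2151, 0.0074]
tcp_rot: [2.221, 0.001, -2.221]
wrist_force: [-6.6, 3.3, 16.6]
width: 0.333
[ 0.51321191 -0.21513224  0.00736461] [-6.61073141  3.29132164 16.64048578] [0.57477105 1.17364928 0.05353093] 25.3333 (array([ 0.51321613, -0.21513075,  0.06536461]), np.float64(-0.004169747531165113))
```

View pics/d22.png

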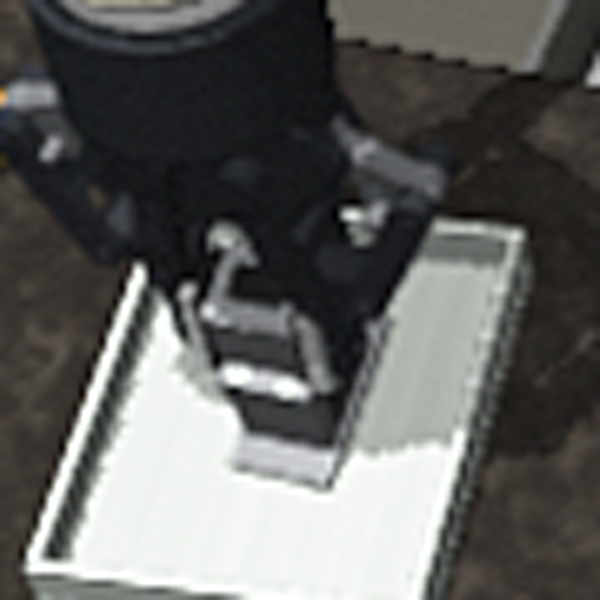

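View pics/s22.png

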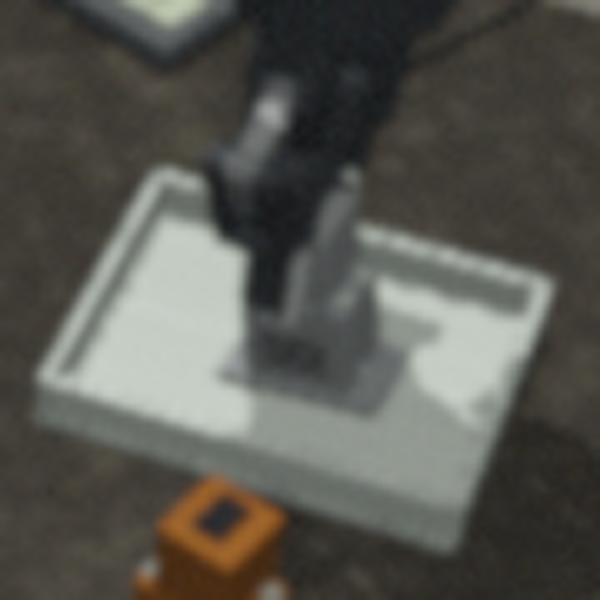

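Floor contact on the +x corner with ~11° of tilt left. Roll it flat about that corner by moving the hand -x and down.

```bash
python3 -m creep '[[200,[-1.4,0,-0.2],0],[200,[-1.4,0,-0.2],0],[200,[-1.4,0,-0.4],0],[200,[-1.4,0,-0.4],0],[200,[-1.4,0,-0.5],0],[200,[-1.4,0,-0.5],0],[200,[-1.4,0,-0.5],0],[200,[0,0,0],0]]' 22
python3 - <<'E'
from workcell import *
from h import *
s=read_state();print(s['tool_pos'],s['wrist_force'],s['torque'],s['time'],grip(s))
p,d=read_camera("side");cv2.imwrite("pics/d23.png",cv2.resize(p[130:220,200:290],(600,600),interpolation=cv2.INTER_CUBIC))
p,d=read_camera("scene");cv2.imwrite("pics/s23.png",cv2.resize(p[130:220,340:430],(600,600),interpolation=cv2.INTER_CUBIC))
E
```

```text
time: 26.1
tool_pos: [0.5108, -0.2169, 0.0071]
tcp_rot: [2.235, -0.005, -2.204]
wrist_force: [6.1, 2.6, 11.2]
width: 0.336
[ 0.51079952 -0.2168917   0.00705611] [ 6.05668419  2.63981553 11.16525747] [ 0.66742876 -1.47323108  0.02745256] 26.1 (array([ 0.50996583, -0.21666043,  0.06504965]), np.float64(0.8235969663203476))
```

View pics/d23.png

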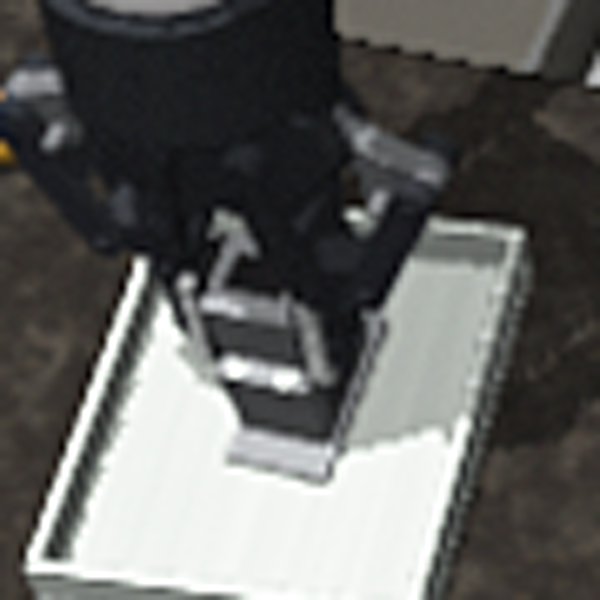

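View pics/s23.png

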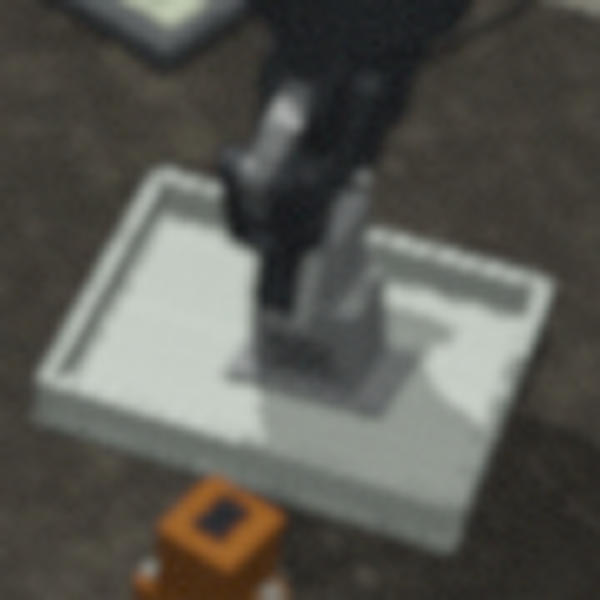

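```bash
python3 -m creep '[[200,[-1,0,-0.5],0],[200,[-1,0,-0.5],0],[200,[-1,0,-0.5],0],[200,[-1,0,-0.5],0],[200,[-1,0,-0.5],0],[200,[-1,0,-0.5],0],[200,[0,0,0],0],[200,[0,0,0],0]]' 20
python3 - <<'E'
from workcell import *
from h import *
s=read_state();print(s['tool_pos'],s['wrist_force'],s['torque'],s['time'],grip(s))
p,d=read_camera("scene");cv2.imwrite("pics/s24.png",cv2.resize(p[130:220,340:430],(600,600),interpolation=cv2.INTER_CUBIC))
E
```

```text
time: 26.87
tool_pos: [0.509, -0.2179, 0.0067]
tcp_rot: [2.243, -0.008, -2.195]
wrist_force: [8.9, 4.4, 17.8]
width: 0.332
[ 0.50895236 -0.21788954  0.00665598] [ 8.91297019  4.35714874 17.77674967] [ 1.11487292 -2.40395827  0.05530927] 26.8667 (array([ 0.50768555, -0.21754225,  0.06464111]), np.float64(1.2515465709919962))
```

View pics/s24.png

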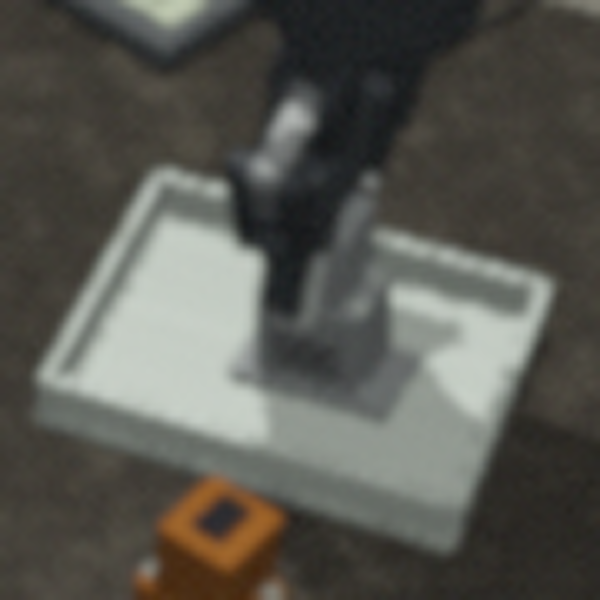

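```bash
python3 -m creep '[[200,[-1.5,0,-0.3],0],[200,[-1.5,0,-0.3],0],[200,[-1.5,0,-0.3],0],[200,[-1.5,0,-0.3],0],[200,[-1.5,0,-0.3],0],[200,[-1.5,0,-0.3],0],[200,[-1.5,0,0],0],[200,[0,0,0],0]]' 20
python3 - <<'E'
from workcell import *
from h import *
s=read_state();print(s['tool_pos'],s['wrist_force'],s['torque'],s['time'],grip(s))
p,d=read_camera("scene");cv2.imwrite("pics/s25.png",cv2.resize(p[130:220,340:430],(600,600),interpolation=cv2.INTER_CUBIC))
p,d=read_camera("side");cv2.imwrite("pics/d25.png",cv2.resize(p[130:220,200:290],(600,600),interpolation=cv2.INTER_CUBIC))
E
```

```text
time: 27.58
tool_pos: [0.5006, -0.2201, 0.0065]
tcp_rot: [2.245, -0.011, -2.188]
wrist_force: [9.9, 1.3, 22.6]
width: 0.336
[ 0.50055037 -0.22007469  0.0065293 ] [ 9.91230582  1.30511316 22.59279847] [ 0.35212466 -2.4988071   0.03951292] 27.5833 (array([ 0.49904563, -0.21951061,  0.06450704]), np.float64(1.4867069062354281))
```

View pics/s25.png

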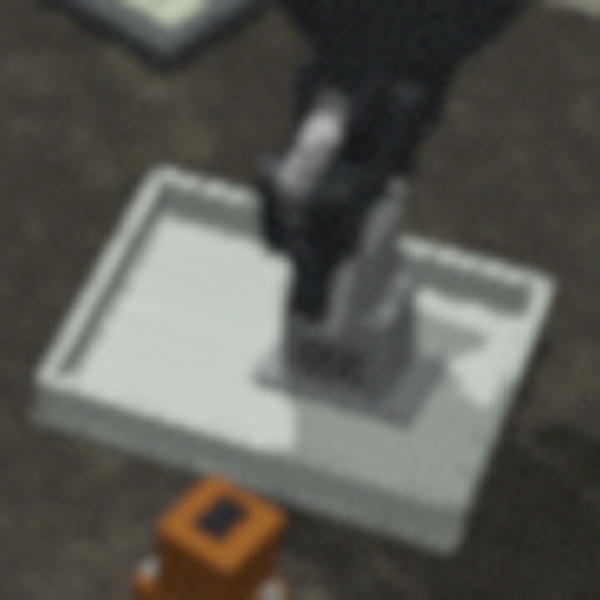

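View pics/d25.png

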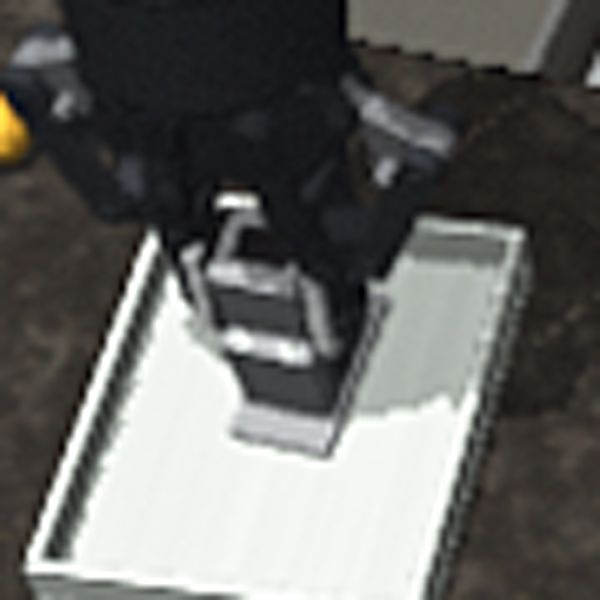

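```bash
python3 -m creep '[[200,[0,0,-1],0],[200,[0,0,-1],0],[200,[0,0,-1],0],[200,[0,0,-1],0],[200,[0,0,-1],0],[200,[0,0,0],0],[200,[0,0,0],0],[200,[0,0,0],0]]' 20
python3 - <<'E'
from workcell import *
from h import *
s=read_state();print(s['tool_pos'],s['wrist_force'],s['torque'],s['time'],grip(s))
p,d=read_camera("wrist");cv2.imwrite("pics/w26.png",cv2.resize(p[190:340,200:430],(800,522),interpolation=cv2.INTER_CUBIC))
W=get_calibration("wrist")
# top face depth -> tilt
pts=[]
for v in range(190,340):
  for u in range(285,350):
    z=d[v,u]
    if z>0:
      e,r=ray(W,u,v);P=e+r*z
      if .070<P[2]<.10: pts.append(P)
pts=np.array(pts);print(len(pts))
top=pts[pts[:,2]>np.percentile(pts[:,2],30)]
# fit using ransac-ish plane z=ax+by+c on upper pts
A=np.c_[top[:,:2],np.ones(len(top))]
w=np.ones(len(top),bool)
for i in range(8):
    c=np.linalg.lstsq(A[w],top[w,2],rcond=None)[0];r=abs(A@c-top[:,2]);w=r<max(.0008,np.median(r))
print(c,np.degrees(np.arctan(c[:2])),w.sum(),top[w].mean(0))
E
```

```text
time: 28.35
tool_pos: [0.5009, -0.2202, 0.0064]
tcp_rot: [2.245, -0.011, -2.189]
wrist_force: [-4.4, 7.2, 55.1]
width: 0.34
[ 0.50094594 -0.22022784  0.00636275] [-4.37845985  7.15683753 55.14852813] [ 1.60269102 -0.36801803  0.12630628] 28.35 (array([ 0.49947606, -0.21967841,  0.06434152]), np.float64(1.4522566868167202))
3970
[-0.10894901 -0.00765773  0.13181486] [-6.21779409 -0.43874685] 1676 [ 0.49794362 -0.21955386  0.07923801]
```

View pics/w26.png

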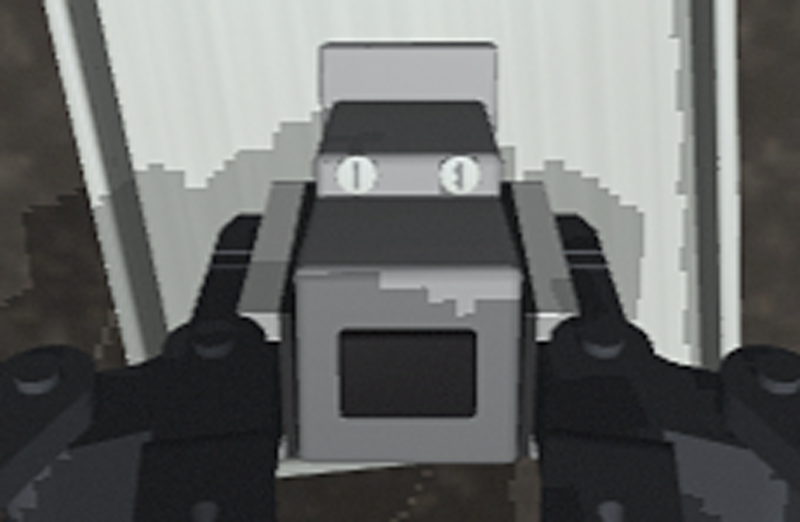

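Remaining tilt is 6.2° from the top-face depth. Pressing harder does nothing useful (55 N), so back off and ease the fingers open a little at a time so the foot settles flat between the pads.

```bash
python3 -m creep '[[200,[0,0,1.5],0],[200,[0,0,1.5],0],[200,[0,0,1.5],0],[200,[0,0,0.5],0],[172,[0,0,0],0],[171,[0,0,0],0],[170,[0,0,0],0],[170,[0,0,0],0]]' 20
python3 - <<'E'
from workcell import *
from h import *
s=read_state();print(s['tool_pos'],s['wrist_force'],s['torque'],s['time'],s['width'],grip(s))
E
```

```text
time: 29.07
tool_pos: [0.5, -0.2201, 0.0065]
tcp_rot: [2.244, -0.011, -2.189]
wrist_force: [7.5, 1.3, 24.3]
width: 0.334
[ 0.50002644 -0.22005031  0.0065348 ] [ 7.54890814  1.30126065 24.31938554] [ 0.31372398 -2.21932547 -0.02029517] 29.0667 0.3339746770553307 (array([ 0.49859132, -0.21949625,  0.06451439]), np.float64(1.417901878534887))
```

```bash
python3 -m creep '[[170,[0,0,1],0],[170,[0,0,1],0],[169,[0,0,0],0],[168,[0,0,0],0],[168,[0,0,0],0],[167,[0,0,0],0],[167,[0,0,0],0],[166,[0,0,0],0]]' 20
python3 - <<'E'
from workcell import *
from h import *
s=read_state();print(s['tool_pos'],s['wrist_force'],s['torque'],s['time'],s['width'],grip(s))
E
```

```text
time: 29.73
tool_pos: [0.4921, -0.2192, 0.0042]
tcp_rot: [2.228, -0.006, -2.206]
wrist_force: [-1.6, -5.3, 10.4]
width: 0.348
[ 0.49205315 -0.21915728  0.00417045] [-1.63580308 -5.25761639 10.41831071] [-1.08616177  0.0974288  -0.10280591] 29.7333 0.3484942236871617 (array([ 0.49148047, -0.21872858,  0.06216603]), np.float64(0.5657536749880027))
```

```bash
cat > tilt.py <<'E'
from workcell import *
from h import *
s=read_state();print(s['tool_pos'],s['wrist_force'],s['time'],s['width'])
W=get_calibration("wrist");p,d=read_camera("wrist")
pts=[]
for v in range(150,340):
  for u in range(285,350):
    z=d[v,u]
    if z>0:
      e,r=ray(W,u,v);P=e+r*z
      if .070<P[2]<.085: pts.append(P)
top=np.array(pts);top=top[top[:,2]>np.percentile(top[:,2],30)]
A=np.c_[top[:,:2],np.ones(len(top))];w=np.ones(len(top),bool)
for i in range(8):
    c=np.linalg.lstsq(A[w],top[w,2],rcond=None)[0];r=abs(A@c-top[:,2]);w=r<max(.0008,np.median(r))
print(np.degrees(np.arctan(c[:2])),w.sum(),top[w].mean(0))
import sys
cv2.imwrite(sys.argv[1],cv2.resize(p[140:340,160:470],(800,516),interpolation=cv2.INTER_CUBIC))
E
python3 tilt.py pics/w28.png
python3 - <<'E'
from workcell import *
from h import *
p,d=read_camera("scene");cv2.imwrite("pics/s28.png",cv2.resize(p[130:220,340:430],(600,600),interpolation=cv2.INTER_CUBIC))
E
```

```text
[ 0.49205315 -0.21915728  0.00417045] [-1.63580308 -5.25761639 10.41831071] 29.7333 0.3484942236871617
[-2.4765911  -0.52142337] 1734 [ 0.48995676 -0.21866941  0.07779564]
```

View pics/w28.png

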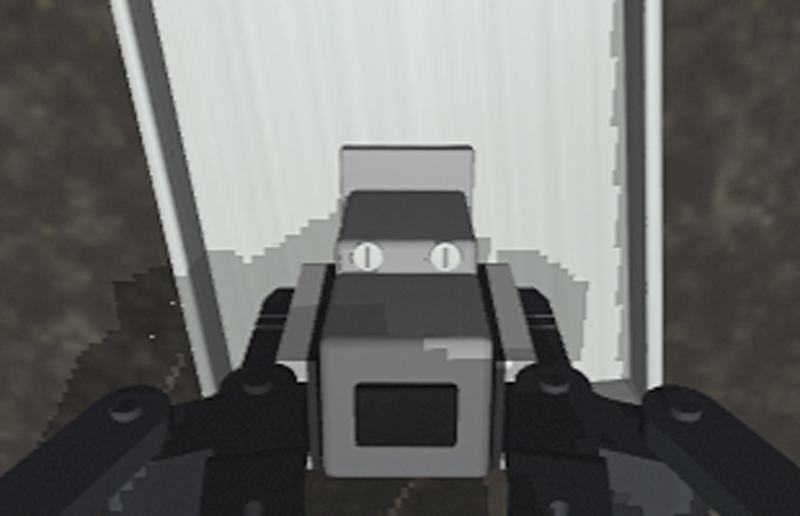

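View pics/s28.png

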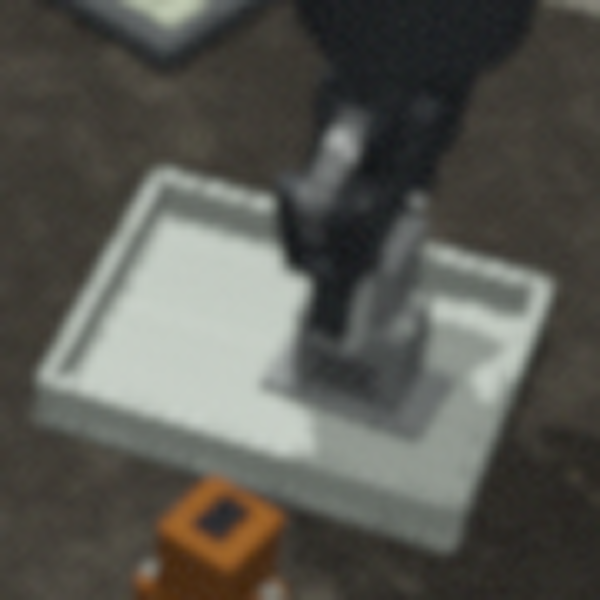

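Down to 2.5°. Ease off the rest.

```bash
python3 -m creep '[[165,[0,0,0],0],[164,[0,0,0],0],[163,[0,0,0],0],[162,[0,0,0],0],[161,[0,0,0],0],[160,[0,0,0],0],[160,[0,0,0],0],[160,[0,0,0],0]]' 20
python3 tilt.py pics/w29.png
```

```text
time: 30.5
tool_pos: [0.4863, -0.2146, -0.0011]
tcp_rot: [2.22, 0.002, -2.222]
wrist_force: [0.5, 0.6, -0.3]
width: 0.374
[ 0.48629512 -0.21462255 -0.00112783] [ 0.48956579  0.5758912  -0.25723537] 30.5 0.3743094325160814
[ 0.06249302 -0.15560146] 1733 [ 0.48754959 -0.2146948   0.07596592]
```

View pics/w29.png

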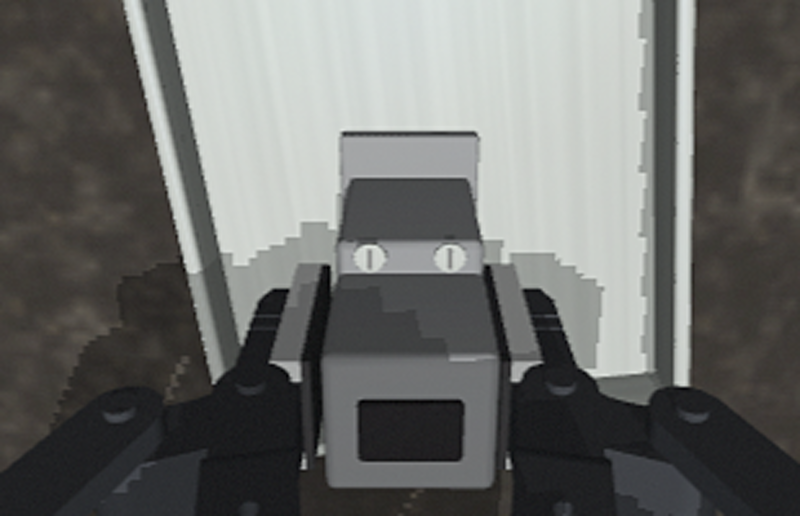

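Tilt is now 0.1° and forces are zero. Open fully clear and rise.

```bash
python3 -m creep '[[150,[0,0,0],0],[130,[0,0,0],0],[110,[0,0,0],0],[100,[0,0,0],0],[100,[0,0,0],0],[100,[0,0,3],0],[100,[0,0,8],0],[100,[0,0,10],0]]' 20
python3 -m creep '[[100,[0,0,18],0],[100,[0,0,18],0],[100,[0,0,18],0],[100,[0,0,18],0],[100,[0,0,18],0],[100,[0,0,18],0],[100,[0,0,18],0],[100,[0,0,10],0]]' 20
python3 - <<'E'
from workcell import *
from h import *
s=read_state();print(s['tool_pos'],s['wrist_force'],s['time'])
p,d=read_camera("wrist");cv2.imwrite("pics/w30.png",p)
p,d=read_camera("scene");cv2.imwrite("pics/s30.png",p)
p,d=read_camera("side");cv2.imwrite("pics/d30.png",p)
E
```

```text
time: 31.22
tool_pos: [0.486, -0.2147, 0.0203]
tcp_rot: [2.22, 0.002, -2.223]
wrist_force: [-1.3, 0.3, 0.2]
width: 0.609
time: 31.88
tool_pos: [0.4882, -0.2157, 0.1601]
tcp_rot: [2.225, -0.002, -2.215]
wrist_force: [0.4, 0.0, 0.4]
width: 0.605
[ 0.48817867 -0.21574514  0.16011912] [0.4190287  0.04789147 0.44028546] 31.8833
```

View pics/s30.png

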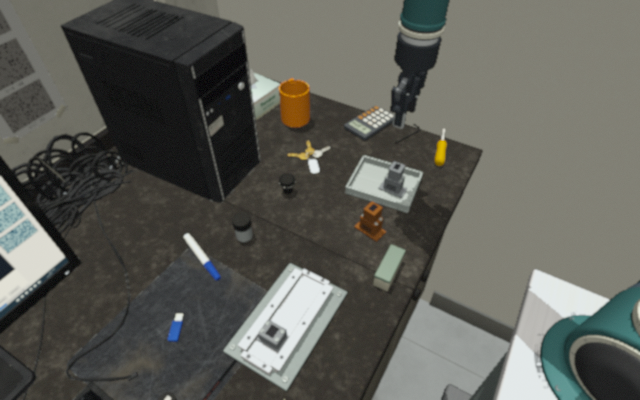

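View pics/d30.png

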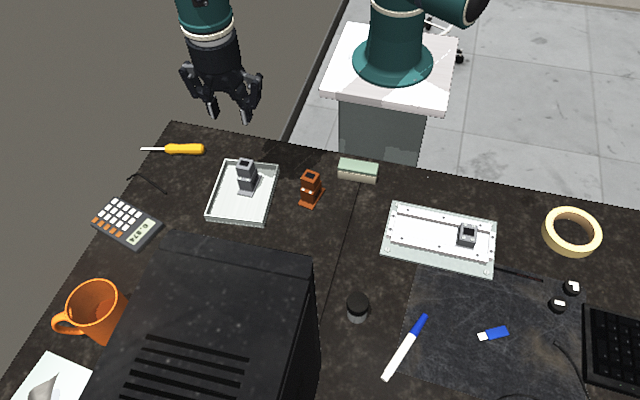

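View pics/w30.png

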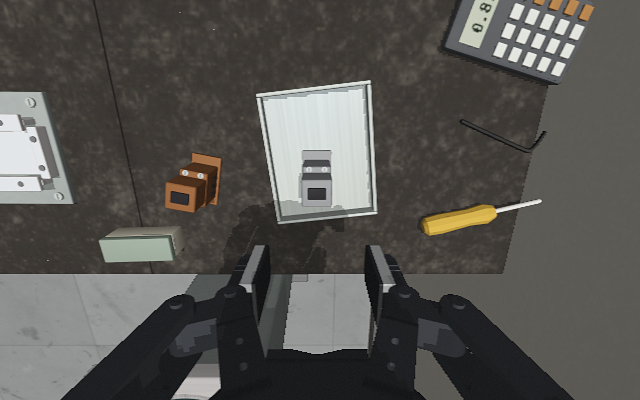

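The tall module stands upright inside the tray walls at scene (395,178), side (246,175), wrist (317,180). The low module is still at scene (271,331), and the canister, eyepiece and slide box are at their starting pixels. Handing in.

```bash
python3 -c "
from workcell import *
print(finish_job())"
```

```text
the job is handed in; nothing more can be done
None
```

The tall module is off the rail and standing upright on the tray floor, and I handed the job in at about 32 s of the 48 s allowed.

- **Which bar gave:** I gripped the head on its y faces and pushed both ways. The +x bar gave and the -x bar did not. I pushed the module about 7 mm to +x until the foot cleared the fixed bar, then swung the freed edge up. I drew the other edge out while sliding the module along the rail, and lifted it off.
- **Last checks:** After the release, the top face measured 0.1° of tilt and the wrist force was about 0. The pictures show the module inside the tray walls. The low module, canister, eyepiece and slide box are where they started.

What disagreed or went less well:
- **Tip height:** The cameras showed the finger tips about 40 mm higher than the reported TCP. I followed the cameras, and the grasp fitted.
- **Binding at the sprung hook:** The foot bound there for a few moves, with up to about 39 N at the wrist. Sliding along the rail then freed it suddenly, with a jump of about 6 mm.
- **Setting down:** The module reached the tray about 11° tilted. Pressing it level peaked at 55 N at the wrist, below the 120 N limit, and it slid some mm along the floor. It settled flat only as I eased the grip open.

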